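# Fit sample rods in contact stands and probe them

### The job

Thread each metal sample rod on the bench through both ears of the stand made for its length (short rod in the narrowest stand, middle in the middle one, long in the widest; the tip then sticks out about 30 mm beyond the far ear) and push it fully home until its square head is up against the ear. When all the rods are in, take the hand probe and rest its tip for a good second on the brass disc on the upper side of each rod's head, going from the shortest rod to the longest, then put the probe back upright in its holder. There may be two or three rods, so a stand may stay empty; leave the glassware and the other things on the bench undisturbed, and leave every rod home at the end.

Things in the scene. Friction and masses are not known exactly. Their poses are not given: they have to be found in the camera images.
- rod_a_head (a point): centre of the short sample rod's aluminium head, a block 36 x 36 mm in section and 50 mm long (25 mm either side of this point along the rod), with a flush 18 mm brass disc in the middle of each of its four long sides, 18 mm from this point. A plain steel rod, 14 mm thick, sticks out 90 mm from its front face, in line with this point. Any of the four sides may be up
- rod_a_tip (a point): centre of the free end of the short rod, 115 mm from the head's centre; the last 12 mm taper from 14 to 6 mm thick
- rod_a: the short sample rod, 140 mm long over all, 0.22 to 0.42 kg, balance point under 20 mm ahead of the head's centre; starts lying on a side of its head with the rod level 18 mm up. Origin in the middle of one long side of the head, 18 mm from the head's centre; x axis along the rod from head to tip
- stand_a_mid (a point): the stand for the short rod, fixed. Point on the line of its two holes, half-way between the ears, 60 mm above the table; x along that line, z up. Two white upright ears 12 mm thick, 44 mm wide, tops 97.5 mm up, outer faces at x = -30 and +30 mm (60 mm over all), each with a 17 mm through hole; steel base 80 x 48 x 10 mm. Ends alike: a rod may enter from either
- rod_b_head (a point): centre of the middle sample rod's aluminium head, a block 36 x 36 mm in section and 50 mm long (25 mm either side of this point along the rod), with a flush 18 mm brass disc in the middle of each of its four long sides, 18 mm from this point. A plain steel rod, 14 mm thick, sticks out 120 mm from its front face, in line with this point. Any of the four sides may be up
- rod_b_tip (a point): centre of the free end of the middle rod, 145 mm from the head's centre; the last 12 mm taper from 14 to 6 mm thick
- rod_b: the middle sample rod, 170 mm long over all, 0.22 to 0.42 kg, balance point under 20 mm ahead of the head's centre; starts lying on a side of its head with the rod level 18 mm up. Origin in the middle of one long side of the head, 18 mm from the head's centre; x axis along the rod from head to tip
- stand_b_mid (a point): the stand for the middle rod, fixed. Point on the line of its two holes, half-way between the ears, 60 mm above the table; x along that line, z up. Two white upright ears 12 mm thick, 44 mm wide, tops 97.5 mm up, outer faces at x = -45 and +45 mm (90 mm over all), each with a 17 mm through hole; steel base 110 x 48 x 10 mm. Ends alike: a rod may enter from either
- rod_c_head (a point): centre of the long sample rod's aluminium head, a block 36 x 36 mm in section and 50 mm long (25 mm either side of this point along the rod), with a flush 18 mm brass disc in the middle of each of its four long sides, 18 mm from this point. A plain steel rod, 14 mm thick, sticks out 150 mm from its front face, in line with this point. Any of the four sides may be up
- rod_c_tip (a point): centre of the free end of the long rod, 175 mm from the head's centre; the last 12 mm taper from 14 to 6 mm thick
- rod_c: the long sample rod, 200 mm long over all, 0.22 to 0.42 kg, balance point under 20 mm ahead of the head's centre; starts lying on a side of its head with the rod level 18 mm up. Origin in the middle of one long side of the head, 18 mm from the head's centre; x axis along the rod from head to tip
- stand_c_mid (a point): the stand for the long rod, fixed. Point on the line of its two holes, half-way between the ears, 60 mm above the table; x along that line, z up. Two white upright ears 12 mm thick, 44 mm wide, tops 97.5 mm up, outer faces at x = -60 and +60 mm (120 mm over all), each with a 17 mm through hole; steel base 140 x 48 x 10 mm. Ends alike: a rod may enter from either
- probe: the hand probe, 145 mm tall, 0.12 kg, upright, tip down, in its holder. Origin at the tip, z axis up towards the handle's top. From the tip: brass nose, 11 mm thick for 20 mm, then widening to 18 mm, up to 60 mm; then a black square handle 30 x 30 mm from 60 to 145 mm, its sides facing x and y. It hangs in the holder by the handle's lower end
- probe_tip (a point): the probe's tip, a blunt 8 mm wide brass end
- probe_grip (a point): point on the axis of the probe's handle, 110 mm above the tip, 35 mm below the handle's top
- holder: the probe's holder: a fixed grey plastic block 75 x 75 x 70 mm high, origin under its centre, with a square through hole of 24 x 24 mm in its top, sides facing x and y, that takes the nose
- holder_mouth (a point): centre of the holder's hole at its top face, 70 mm above the table; when hung in it the probe's tip is 10 mm above the table
- dish: shallow glass dish, 72 mm wide, 16 mm high; a bystander standing loose on the table, not to be disturbed; origin under its centre
- jar_amber: amber glass jar, 60 mm wide, 95 mm high; a bystander standing loose on the table, not to be disturbed; origin under its centre
- beaker: glass beaker, 68 mm wide, 85 mm high; a bystander standing loose on the table, not to be disturbed; origin under its centre
- bottle_white: white plastic bottle with a red cap, 60 mm wide, 130 mm high; a bystander standing loose on the table, not to be disturbed; origin under its centre
- spatula: steel spatula, 170 mm long, lying; a bystander, not to be disturbed
- mortar: white ceramic bowl, 90 mm wide, 50 mm high; a bystander standing loose on the table, not to be disturbed; origin under its centre
Mind the look-alikes: they are no part of the job. What is shaped like the rod_b but orange is not meant.

How it is judged:
By the outcome, as a careful person would: the job done as asked, in the order asked, and still so for the second after the job is handed in, with the robot touching nothing.
Of rod_a, rod_b, rod_c only 2 to 3 are there at a start; the rules pass over those that are not, and their reading is None.
At some moment in a run one of rod_a, rod_b, rod_c may be knocked a few centimetres aside while the robot is not near it.
It also fails if it takes over 210 s, if anything falls off the work surface, if the arm or the gripper's body presses on something with over 40 N, if the wrist force passes 120 N, or if a joint passes its speed limit or range.

### The arm

A 7-joint arm with a two-finger parallel gripper is mounted at the origin on the work surface. World frame = base frame: x ahead of the robot, y to its left, z up, the work surface at z = 0. Lengths are in m, angles in rad, forces in N, time in s.
With the tool pointing down it reaches from about 0.4 to 0.75 m from the base axis. Payload 19.5 kg.
Tool frame: the origin (TCP) lies at the very end of the fingers, on their centre line; the grasp point (between the pads) lies 19 mm behind it; z points along the fingers, x is the direction in which the jaws open and shut, and the axes are right-handed (so a half turn about z gives the same grasp; the last joint's range is limited). The gripper opens to 85 mm and grips with 20 to 120 N. Pads are 22 mm wide; open, the fingers measure 114 mm over their backs; the gripper's body (76 mm by 85 mm) begins 54 mm behind the grasp point. The pads swing forward as they close: fully open they stand 13 mm farther back than shut.
Start: joints at [-1.319, 0.707, -0.028, 1.485, 0.022, 0.951, -0.075], TCP at [0.167, 0.55, 0.21] pointing down, gripper open.
Joint ranges: [-2.71, 2.71], [-0.32, 2.16], [-1.57, 1.52], [0, 2.45], [-1.46, 4.6], [0, 2.02], [-2.83, 2.83]. Speed limits (rad/s): [1.89, 1.89, 2.57, 2.57, 3.01, 3.01, 3.01].

### API

Orientations are given as a unit quaternion [x, y, z, w].
In Python, from plant import env, optics, job gives the robot as it stands.
- The arm moves only by the shell command python3 -m jog 'ROWS' [OPENING]. ROWS is JSON, one flat list of numbers, 6 for each row, row after row: the shift along the tool's x, y, z in cm, then the turn, a rotation vector about the tool's x, y, z in degrees. A call has 1 to 12 rows; each row is the pose to reach, as a shift and turn from the pose measured when the call began, along the tool's axes at that moment; what a row does not reach only later rows make up. A row lasts 1/8 s, in which the tool goes at most 62.5 mm and 10.7 degrees, less where a joint would pass 70% of its speed; a pose out of reach is approached as far as the arm can. A call with a gripper value outside its range is refused whole. OPENING is the gripper command: -1 is shut, 1 is fully open, values between are in proportion, set as the call begins (- or left out, the last holds). The fingers move at their own pace and stop on an object; the grip force is fixed at half the most. Time passes only in rows, so rows that repeat a pose let the fingers close. It gives the time, the measured TCP pose, the force and the opening at its end, in the units of the state.
- env.observe(): the state, without advancing time (a new reading comes with each control period).
- optics.camera(name): name is "side" or "top" or "wrist"; returns a dict with "img" (420x560x3 uint8, red, green, blue), "intrinsics" (3x3 intrinsics, pixels), "camera_from_world" (4x4, takes a point from world to camera coordinates). Camera axes: x right, y up, looking along -z (the intrinsics and any distortion apply to the point x, -y, -z); pixel columns grow to the right and rows downward; lengths in m; the calibration is good to about 2 mm. A picture is of the moment at which its call begins. There is no depth.
- job.job_done(): hands the job in, once; it reports no verdict.
The state is a dict: "time": time; "joint_pos": joint angles; "dq": joint speeds; "effort": joint torques, N m; "position": TCP position; "ee_rot": TCP orientation; "ft_force": force on the tool from outside, world axes, zero at the start; "ft_torque": the same for the moment, N m; "finger_gap": opening from 0.0 (shut) to 1.0 (fully open).
Only numpy, scipy, OpenCV 4.12 (cv2) and the standard library are available. Lean on these libraries where they do the work, as an engineer would, in place of code of your own. Each camera call takes 0.05 s, during which the arm holds its last target.

## Working session

There is one attempt and no reset: what is moved stays moved. The work goes in short steps, Python scripts to look and compute and a shell command to move; the robot and the scene stay as the last step left them, time stands still between calls to the robot, and variables do not carry over. Pictures are saved under pics/ and viewed, and the job is handed in when it is done.

```bash
ls -la; mkdir -p pics; python3 - <<'E'
from plant import env, optics, job
import cv2
s=env.observe()
print({k:(v if not hasattr(v,'round') else v) for k,v in s.items()})
for n in ["top","side","wrist"]:
    c=optics.camera(n); cv2.imwrite(f"pics/{n}0.png",c["img"][:,:,::-1]); print(n,c["intrinsics"],c["camera_from_world"],[k for k in c])
E
```

```text
total 12
drwxr-xr-x  3 agent agent 4096 Dec  7 16:48 .
drwxr-xr-x 23 root  root  4096 Dec  7 16:48 ..
drwxr-xr-x  2 agent agent 4096 Dec  7 16:48 pics
{'time': 0.0, 'joint_pos': array([-1.31871068,  0.70709219, -0.02765277,  1.48501356,  0.02200176,
        0.95089549, -0.0755062 ]), 'dq': array([-1.63283791e-03,  1.37945798e-03,  3.51231519e-04,  1.56658137e-03,
        1.43377180e-03,  9.14390681e-04, -5.57539949e-05]), 'effort': array([ 5.75753147e-04, -8.83204365e+01,  1.23469613e+00, -2.36161691e+01,
        1.68929138e-02,  6.47665031e-03, -5.35533695e-05]), 'position': array([0.16640718, 0.55008623, 0.20942993]), 'ee_rot': array([ 8.02980668e-01,  5.96004816e-01, -4.39946508e-04,  3.35435324e-04]), 'ft_force': array([ 0.51369526, -0.18807666,  0.37832009]), 'ft_torque': array([0.01839482, 0.03065161, 0.00519697]), 'finger_gap': 0.9999697690790124}
top [[466.25721663   0.         282.29720622]
 [  0.         466.25721663 202.96644438]
 [  0.           0.           1.        ]] [[-0.01110398 -0.99982951 -0.01475328 -0.03454797]
 [ 0.99609392 -0.01235261  0.08743173 -0.51614603]

[... 270 characters left out ...]
     ]] [[ 0.75014164 -0.66122464 -0.00833673 -0.41242485]
 [ 0.49792102  0.55649216  0.6651249  -0.31754861]
 [-0.43515765 -0.50308892  0.74668558 -0.98709071]
 [ 0.          0.          0.          1.        ]] ['img', 'intrinsics', 'camera_from_world']
wrist [[319.85265455   0.         282.51148076]
 [  0.         319.85265455 206.19017571]
 [  0.           0.           1.        ]] [[ 2.88902121e-01  9.57358428e-01 -6.35690998e-04 -5.74758084e-01]
 [-9.22392846e-01  2.78172617e-01 -2.67976552e-01  3.51009609e-02]
 [-2.56372779e-01  7.80053512e-02  9.63425225e-01 -3.78064664e-01]
 [ 0.00000000e+00  0.00000000e+00  0.00000000e+00  1.00000000e+00]] ['img', 'intrinsics', 'camera_from_world']
```

View pics/top0.png

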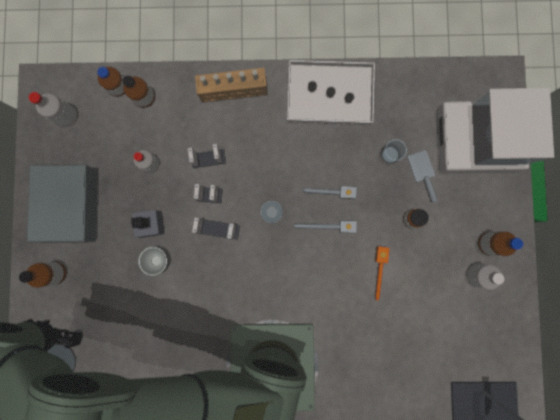

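View pics/side0.png

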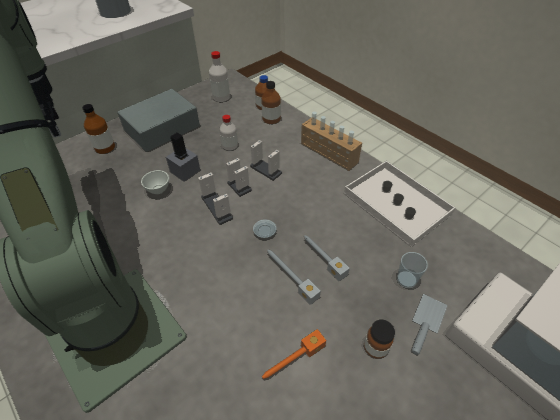

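View pics/wrist0.png

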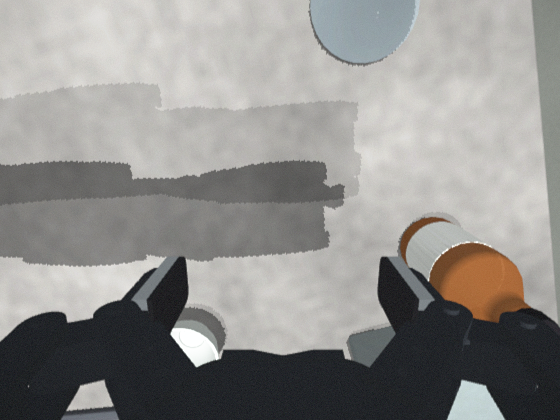

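```bash
cat > h.py <<'E'
import numpy as np, cv2, json
from scipy.spatial.transform import Rotation as R
from plant import env, optics, job
def proj(c,P):
    P=np.atleast_2d(P); q=(c["camera_from_world"]@np.c_[P,np.ones(len(P))].T)[:3].T
    q=q*[1,-1,-1]; u=(c["intrinsics"]@q.T).T; return u[:,:2]/u[:,2:]
def back(c,px,z):
    T=np.linalg.inv(c["camera_from_world"]); d=np.linalg.inv(c["intrinsics"])@[px[0],px[1],1]
    d=T[:3,:3]@(d*[1,-1,-1]); o=T[:3,3]; return o+d*(z-o[2])/d[2]
def crop(img,x0,y0,x1,y1,k,name):
    im=cv2.resize(img[y0:y1,x0:x1,::-1],None,fx=k,fy=k,interpolation=cv2.INTER_CUBIC); 
    step=10 if k>=5 else 20
    for x in range((x0//step+1)*step,x1,step): cv2.line(im,(int((x-x0+.5)*k),0),(int((x-x0+.5)*k),5),(0,255,255),1); cv2.putText(im,str(x),(int((x-x0+.5)*k)-10,16),0,.35,(0,255,255),1)
    for y in range((y0//step+1)*step,y1,step): cv2.line(im,(0,int((y-y0+.5)*k)),(5,int((y-y0+.5)*k)),(0,255,255),1); cv2.putText(im,str(y),(7,int((y-y0+.5)*k)+4),0,.35,(0,255,255),1)
    cv2.imwrite("pics/"+name,im)
def go(p,yaw=None,Rw=None):
    """row for target TCP position p (m) and tool-down with jaw(x) axis at yaw (rad, world)"""
    s=env.observe(); R0=R.from_quat(s["ee_rot"])
    if Rw is None: Rw=R.from_matrix(np.array([[np.cos(yaw),np.sin(yaw),0],[np.sin(yaw),-np.cos(yaw),0],[0,0,-1]]))
    d=R0.inv().apply(np.array(p)-s["position"])*100; r=(R0.inv()*Rw).as_rotvec(degrees=True)
    return np.round(np.r_[d,r],2).tolist()
E
python3 - <<'E'
from h import *
c=optics.camera("top"); np.save("top.npy",c["img"])
crop(c["img"],180,130,280,250,6,"s1.png"[:2]+".png"); crop(c["img"],285,170,385,245,8,"r1.png"); crop(c["img"],120,130,180,290,4,"p1.png")
print(env.observe()["time"])
E
```

```text
0.2
```

View pics/s1.png

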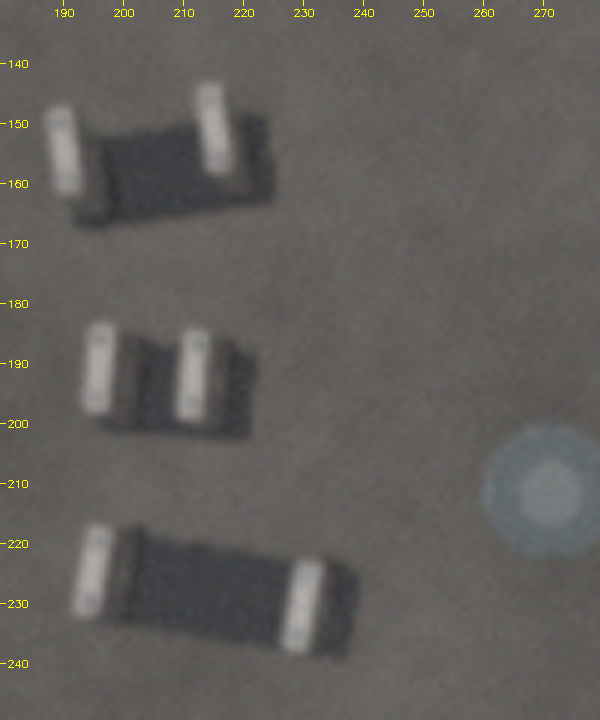

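View pics/r1.png

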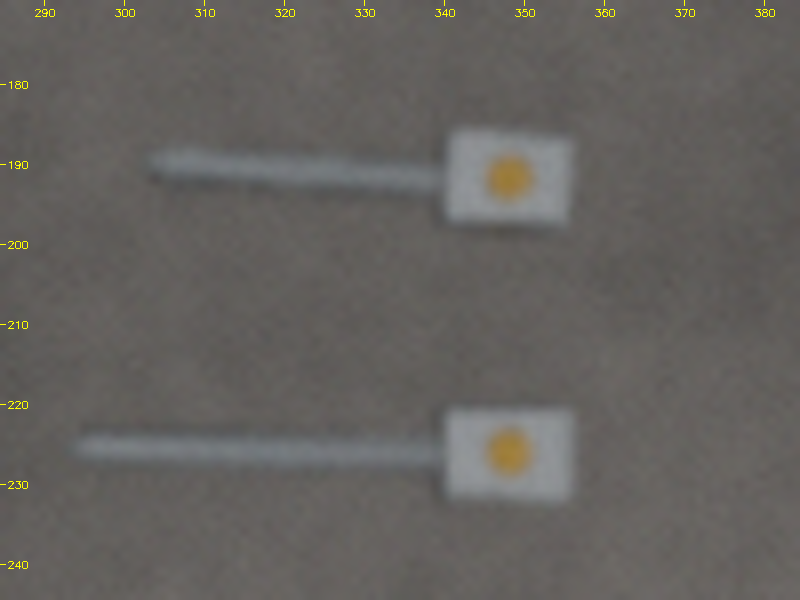

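View pics/p1.png

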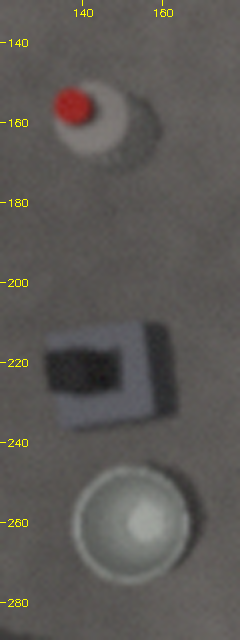

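```bash
python3 - <<'E'
from h import *
c=optics.camera("top"); im=c["img"]
hb=back(c,(348.2,191.3),.036); tb=back(c,(303,189.5),.018); hc=back(c,(348.2,226),.036); tc=back(c,(293.5,225),.018)
for h,t in((hb,tb),(hc,tc)): d=(t-h)[:2]; print("head",h.round(4),"tip",t.round(4),np.linalg.norm(d).round(4),"dir deg",np.degrees(np.arctan2(d[1],d[0])).round(2))
g=im.min(2).astype(float)
E={}
for n,bx in dict(b1=(184,140,200,168),b2=(206,138,222,164),a1=(190,178,203,203),a2=(205,180,218,205),c1=(188,213,202,236),c2=(223,218,237,243)).items():
    x0,y0,x1,y1=bx; p=g[y0:y1,x0:x1]; w=np.clip(p-125,0,None); yy,xx=np.mgrid[y0:y1,x0:x1]
    u=np.array([(w*xx).sum(),(w*yy).sum()])/w.sum(); 
    E[n]=back(c,u,.0975); print(n,p.max(),u.round(2),E[n].round(4))
for k in "abc":
    m=(E[k+"1"]+E[k+"2"])/2; d=(E[k+"1"]-E[k+"2"])[:2]; print(k,m.round(4),np.linalg.norm(d).round(4),np.degrees(np.arctan2(d[1],d[0])).round(2))
# holder
print("probe top",back(c,(140,221),.155))
for u in ((131,212),(156,210),(158,233),(133.5,237)): print(back(c,u,.07).round(4))
s=env.observe(); print(s["position"])
E
```

```text
head [ 0.5492 -0.2509  0.036 ] tip [ 0.5589 -0.1078  0.018 ] 0.1434 dir deg 86.12
head [ 0.4388 -0.2483  0.036 ] tip [ 0.4447 -0.0757  0.018 ] 0.1727 dir deg 88.04
b1 162.0 [190.23 154.74] [0.662  0.2408 0.0975]
b2 164.0 [215.14 150.48] [0.6743 0.1638 0.0975]
a1 165.0 [196.01 190.93] [0.5494 0.2224 0.0975]
a2 164.0 [211.55 192.12] [0.5451 0.1746 0.0975]
c1 166.0 [194.85 224.56] [0.4464 0.2254 0.0975]
c2 166.0 [229.88 230.43] [0.4273 0.1186 0.0975]
a [0.5473 0.1985 0.0975] 0.0479 84.88
b [0.6681 0.2023 0.0975] 0.078 99.03
c [0.4369 0.172  0.0975] 0.1085 79.86
probe top [0.45619396 0.3748947  0.155     ]
[0.4891 0.4308 0.07  ]
[0.4944 0.3526 0.07  ]
[0.4227 0.3455 0.07  ]
[0.4112 0.4217 0.07  ]
[0.16647344 0.55022335 0.20967808]
```

```bash
python3 - <<'E'
from h import *
c=optics.camera("wrist"); s=env.observe(); T=np.linalg.inv(c["camera_from_world"]); R0=R.from_quat(s["ee_rot"])
print("cam in tool",R0.inv().apply(T[:3,3]-s["position"]).round(4)); print((R0.inv().as_matrix()@-T[:3,2]).round(3))
r=np.radians
print(go([.45,.3,.24],r(34))); print(go([.53,.05,.22],r(12))); print(go([.549,-.251,.16],r(-3.9)))
E
```

```text
cam in tool [ 0.     -0.0679 -0.1637]
[0.    0.268 0.963]
[-15.75, 34.38, -3.02, 0.01, 0.02, 39.17]
[-37.36, 49.28, -1.01, 0.01, 0.02, 61.17]
[-65.61, 59.82, 5.0, 0.02, 0.02, 77.07]
```

```bash
python3 -m jog '[-15.75,34.4,-3,0,0,39.2,-15.75,34.4,-3,0,0,39.2,-15.75,34.4,-3,0,0,39.2,-15.75,34.4,-3,0,0,39.2,-15.75,34.4,-3,0,0,39.2,-37.4,49.3,-1,0,0,61.2,-37.4,49.3,-1,0,0,61.2,-37.4,49.3,-1,0,0,61.2,-37.4,49.3,-1,0,0,61.2,-65.6,59.8,5,0,0,77.1,-65.6,59.8,5,0,0,77.1,-65.6,59.8,5,0,0,77.1]' 1; python3 - <<'E'
from h import *
s=env.observe(); print(s["time"],s["position"],s["joint_pos"].round(2))
r=np.radians
print(go([.549,-.251,.16],r(-3.9)))
E
```

```text
time: 1.8
position: [0.5249, -0.0694, 0.1912]
ee_rot: [0.999, -0.035, 0.0, 0.0]
ft_force: [1.0, 0.2, 0.3]
finger_gap: 1.001
1.8 [ 0.52492527 -0.06936729  0.19124033] [-0.06  0.68  0.24  1.68 -0.21  0.81  0.21]
[3.67, 17.95, 3.13, 0.02, -0.0, -0.09]
```

```bash
python3 -m jog '[3.7,18,3.1,0,0,0,3.7,18,3.1,0,0,0,3.7,18,3.1,0,0,0,3.7,18,3.1,0,0,0,3.7,18,3.1,0,0,0]' 0.3; python3 - <<'E'
from h import *
s=env.observe(); print(s["time"],s["position"],s["joint_pos"].round(2),s["finger_gap"])
c=optics.camera("wrist"); cv2.imwrite("pics/w1.png",c["img"][:,:,::-1])
c=optics.camera("top"); cv2.imwrite("pics/t1.png",c["img"][:,:,::-1])
E
```

```text
time: 2.42
position: [0.5493, -0.251, 0.1601]
ee_rot: [0.999, -0.035, -0.0, -0.0]
ft_force: [-0.4, -0.1, -0.2]
finger_gap: 0.648
2.425 [ 0.54928328 -0.25104441  0.16012842] [ 0.28  0.82  0.2   1.44 -0.19  0.9   0.47] 0.6483634764739048
```

View pics/w1.png

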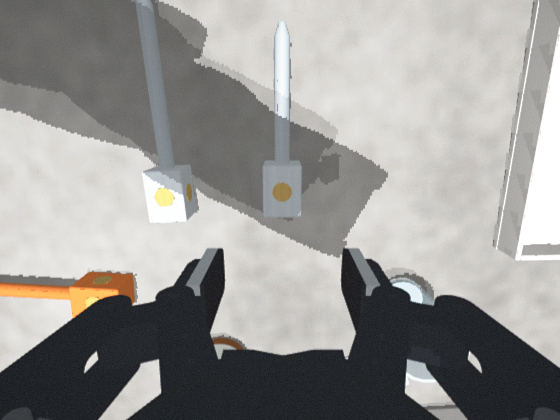

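View pics/t1.png

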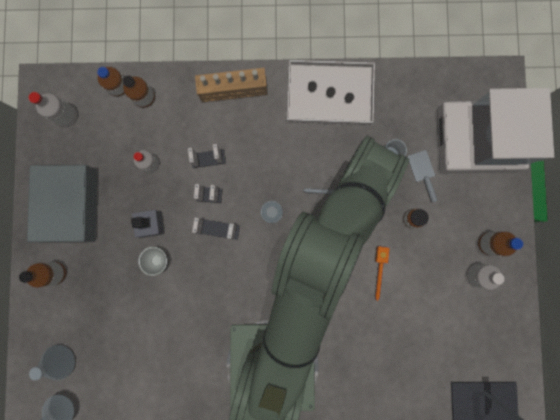

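```bash
python3 - <<'E'
from h import *
c=optics.camera("wrist"); crop(c["img"],240,10,330,230,3,"w1c.png")
h=back(c,(282.3,191.5),.036); t=back(c,(281.5,23),.018); d=t-h
print(h.round(4),t.round(4),np.linalg.norm(d[:2]),np.degrees(np.arctan2(d[1],d[0])))
h=back(c,(164.5,197),.036);print(h.round(4))
E
```

```text
[ 0.5497 -0.2484  0.036 ] [ 0.5587 -0.1047  0.018 ] 0.14397561087625252 86.40078802114567
[ 0.4402 -0.2462  0.036 ]
```

View pics/w1c.png

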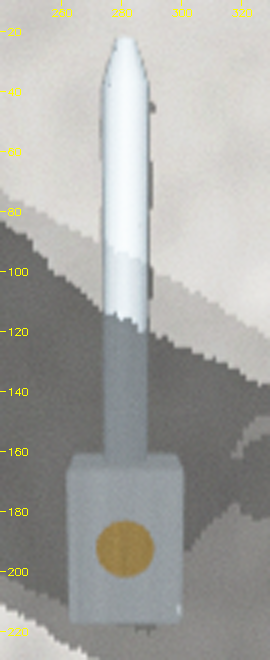

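```bash
python3 - <<'E'
from h import *
print(go([.5498,-.246,.05],np.radians(-3.8)));print(go([.5498,-.246,.005],np.radians(-3.8)))
E
```

```text
[-0.03, -0.43, 11.07, 0.0, -0.03, -0.1]
[-0.03, -0.43, 15.57, 0.0, -0.03, -0.1]
```

```bash
python3 -m jog '[0,-0.43,6,0,0,0,0,-0.43,11,0,0,0,0,-0.43,13,0,0,0,0,-0.43,14.6,0,0,0,0,-0.43,15.5,0,0,0,0,-0.43,15.5,0,0,0]'; python3 -m jog '[0,0,0,0,0,0,0,0,0,0,0,0,0,0,0,0,0,0,0,0,0,0,0,0]' -1;  python3 - <<'E'
from h import *
s=env.observe(); print(s["time"],s["position"],s["finger_gap"],s["ft_force"])
c=optics.camera("wrist"); cv2.imwrite("pics/w2.png",c["img"][:,:,::-1])
E
```

```text
time: 3.32
position: [0.5502, -0.2458, 0.0058]
ee_rot: [0.999, -0.034, 0.0, 0.0]
ft_force: [0.1, -0.2, 1.1]
finger_gap: 0.653
time: 3.82
position: [0.5506, -0.246, 0.0069]
ee_rot: [0.999, -0.034, 0.001, 0.0]
ft_force: [-1.8, 1.4, 9.0]
finger_gap: 0.397
3.825 [ 0.55059106 -0.24598684  0.0069014 ] 0.39690642902844203 [-1.83484561  1.35227823  9.03308298]
```

View pics/w2.png

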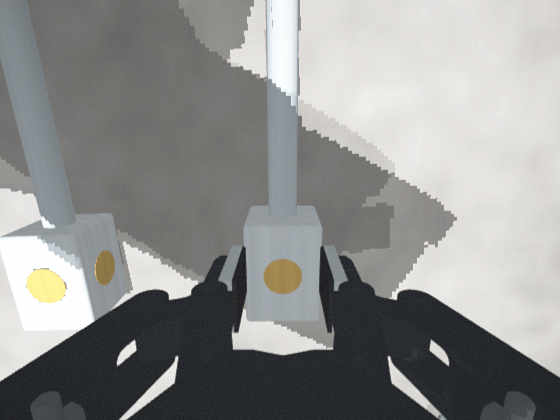

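```bash
python3 - <<'E'
from h import *
print(go([.5506,-.246,.10],np.radians(-3.8)));print(go([.699,.0,.10],np.radians(9.0)));print(go([.699,.0072,.10],np.radians(9.0)))
E
```

```text
[0.02, 0.0, -9.31, 0.02, -0.1, -0.08]
[13.16, -25.54, -9.3, 0.03, -0.1, -12.88]
[13.11, -26.26, -9.3, 0.03, -0.1, -12.88]
```

```bash
python3 -m jog '[0,0,-2,0,0,0,0,0,-5,0,0,0,0,0,-9,0,0,0,3,-5,-9.3,0,0,-2,6,-10,-9.3,0,0,-5,9,-15,-9.3,0,0,-9,11,-20,-9.3,0,0,-12.9,13,-24,-9.3,0,0,-12.9,13.1,-25.7,-9.3,0,0,-12.9,13.1,-25.7,-9.3,0,0,-12.9,13.1,-25.7,-9.3,0,0,-12.9]';  python3 - <<'E'
from h import *
s=env.observe(); print(s["time"],s["position"],s["finger_gap"],s["ft_force"])
c=optics.camera("wrist"); cv2.imwrite("pics/w3.png",c["img"][:,:,::-1])
c=optics.camera("top"); crop(c["img"],170,120,370,270,4,"t3.png")
c=optics.camera("side"); crop(c["img"],180,120,380,270,4,"s3.png")
E
```

```text
time: 5.25
position: [0.6983, -0.0001, 0.1008]
ee_rot: [0.997, 0.078, 0.001, 0.001]
ft_force: [0.7, -0.7, -2.9]
finger_gap: 0.391
5.25 [ 6.98303677e-01 -8.06206964e-05  1.00842589e-01] 0.3910247252517816 [ 0.7498177  -0.70053829 -2.92550353]
```

View pics/w3.png

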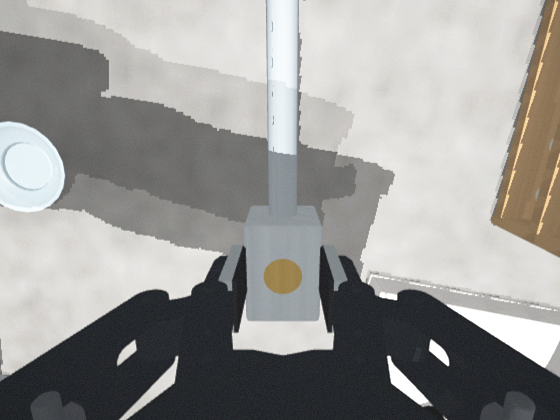

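View pics/t3.png

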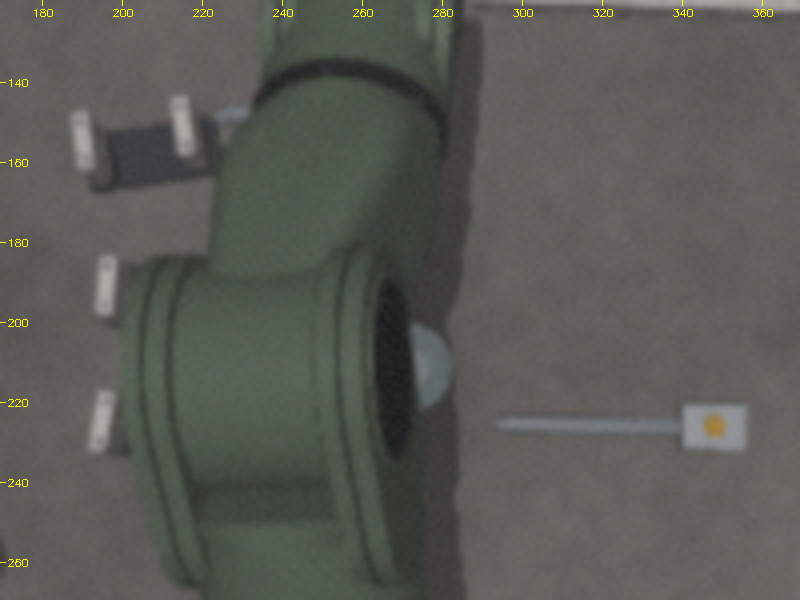

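View pics/s3.png

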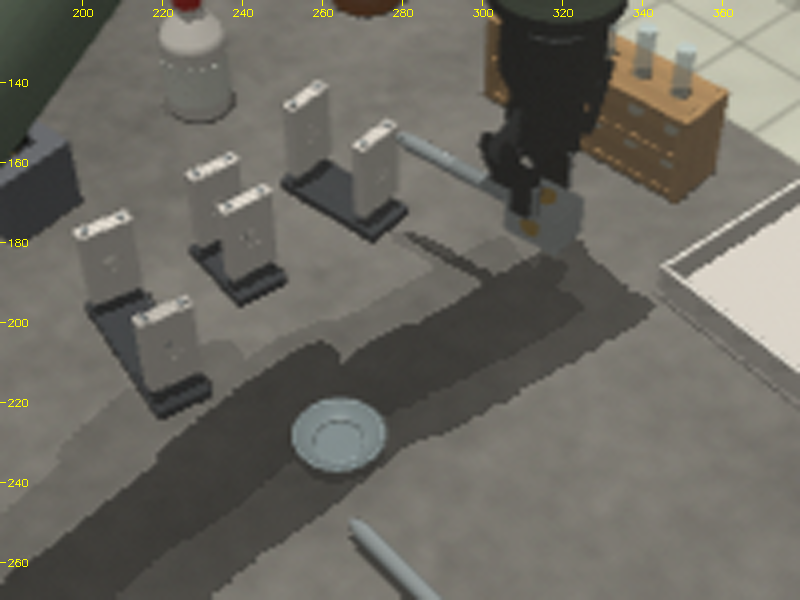

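```bash
python3 - <<'E'
from h import *
s=env.observe(); R0=R.from_quat(s["ee_rot"]); h=s["position"]+R0.apply([0,.0027,-.0112]); t=h+R0.apply([0,-.145,0])
print(h,t)
for n in("top","side"):
    c=optics.camera(n); print(n,proj(c,[h,t]).round(1))
# expected hole line & ear tops
u=np.array([np.cos(np.radians(99.03)),np.sin(np.radians(99.03)),0]); m=np.array([.6681,.2023,.06])
c=optics.camera("side"); print(proj(c,[m-.045*u,m+.045*u, m-.039*u+[0,0,.0375], m+.039*u+[0,0,.0375]]).round(1))
crop(c["img"],240,135,300,185,12,"s3b.png")
c=optics.camera("top"); crop(c["img"],180,135,250,175,10,"t3b.png")
E
```

```text
[ 0.69880596 -0.00231472  0.11164313] [0.6762731  0.14092369 0.11147355]
top [[268.7 140.9]
 [221.9 148.8]]
side [[315.3 172.9]
 [278.9 153.4]]
[[275.4 162.8]
 [255.4 151.8]
 [273.9 153.5]
 [256.2 143.9]]
```

View pics/s3b.png

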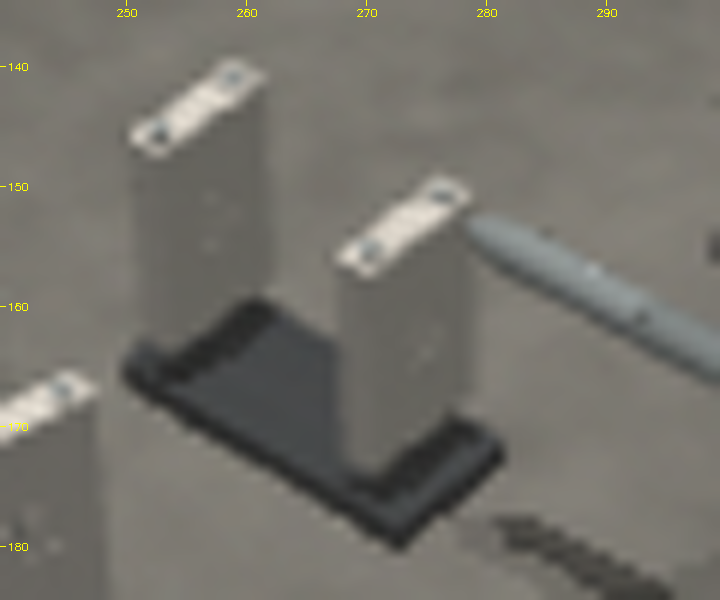

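View pics/t3b.png

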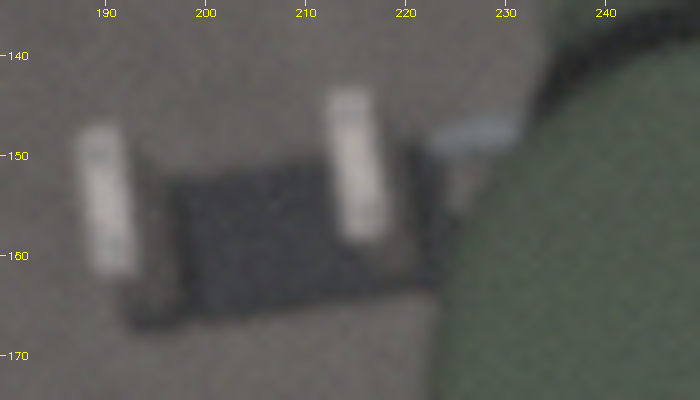

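```bash
python3 - <<'E'
from h import *
a=np.radians(99.03);u=np.array([np.cos(a),np.sin(a),0]); m=np.array([.6681,.2023,.0488])
for k in(.2,.18,.16,.10,.07,.066): print(k,go(m-u*k,np.radians(9.03)))
E
```

```text
0.2 [0.14, -0.34, 5.13, 0.05, -0.1, -0.04]
0.18 [0.14, -2.34, 5.13, 0.05, -0.1, -0.04]
0.16 [0.14, -4.34, 5.13, 0.05, -0.1, -0.04]
0.1 [0.14, -10.34, 5.13, 0.05, -0.1, -0.04]
0.07 [0.14, -13.34, 5.12, 0.05, -0.1, -0.04]
0.066 [0.14, -13.74, 5.12, 0.05, -0.1, -0.04]
```

```bash
python3 -m jog '[0.14,-0.3,2.5,0,-0.1,0,0.14,-0.3,4.5,0,-0.1,0,0.14,-0.3,5.1,0,-0.1,0,0.14,-0.3,5.15,0,-0.1,0,0.14,-0.8,5.15,0,-0.1,0,0.14,-1.3,5.15,0,-0.1,0,0.14,-1.8,5.15,0,-0.1,0,0.14,-2.3,5.15,0,-0.1,0,0.14,-2.3,5.15,0,-0.1,0]';  python3 - <<'E'
from h import *
s=env.observe(); print(s["time"],s["position"],s["finger_gap"],s["ft_force"])
c=optics.camera("wrist"); cv2.imwrite("pics/w4.png",c["img"][:,:,::-1])
c=optics.camera("top"); crop(c["img"],180,135,250,175,10,"t4.png")
c=optics.camera("side"); crop(c["img"],240,135,300,185,12,"s4.png")
E
```

```text
time: 6.72
position: [0.6963, 0.0247, 0.0487]
ee_rot: [0.997, 0.079, -0.0, 0.0]
ft_force: [0.7, -0.3, -3.8]
finger_gap: 0.397
6.725 [0.69633964 0.02473554 0.04865527] 0.3969538906649299 [ 0.67982313 -0.26928041 -3.75174945]
```

View pics/w4.png

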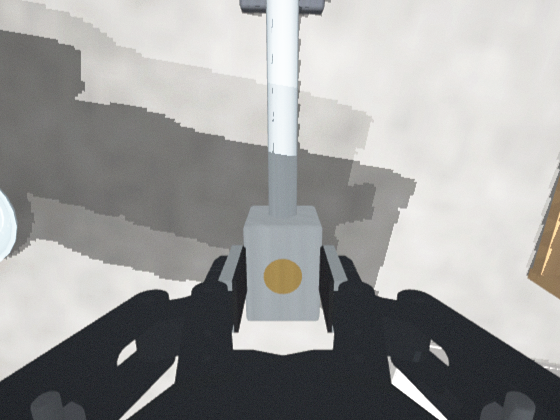

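View pics/s4.png

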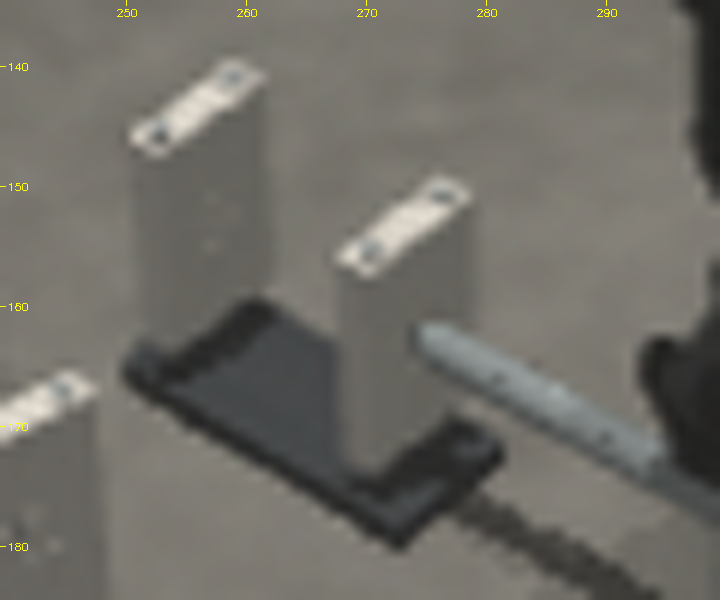

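```bash
python3 - <<'E'
from h import *
a=np.radians(99.03);u=np.array([np.cos(a),np.sin(a),0]); m=np.array([.6681,.2023,.0488])
for k in(.16,.10,.07,.066): print(k,go(m-u*k,np.radians(9.03)))
E
python3 -m jog '[0,-0.8,0,0,0,0,0,-1.6,0,0,0,0,0,-2.4,0,0,0,0,0,-3.2,0,0,0,0,0,-4,0,0,0,0,0,-4.8,0,0,0,0,0,-4.8,0,0,0,0]'
```

```text
0.16 [0.01, -2.07, -0.02, 0.06, 0.01, -0.05]
0.1 [0.0, -8.07, -0.03, 0.06, 0.01, -0.05]
0.07 [-0.0, -11.07, -0.03, 0.06, 0.01, -0.05]
0.066 [-0.0, -11.47, -0.03, 0.06, 0.01, -0.05]
time: 7.75
position: [0.6888, 0.0721, 0.0486]
ee_rot: [0.997, 0.079, -0.0, 0.0]
ft_force: [-0.5, 0.1, -2.7]
finger_gap: 0.396
```

```bash
python3 -m jog '[0,-0.8,0,0,0,0,0,-1.6,0,0,0,0,0,-2.3,0,0,0,0,0,-3,0,0,0,0,0,-3,0,0,0,0]'; python3 - <<'E'
from h import *
c=optics.camera("side"); crop(c["img"],240,130,300,180,12,"s5.png")
a=np.radians(99.03);u=np.array([np.cos(a),np.sin(a),0]); m=np.array([.6681,.2023,.0488])
for k in(.07,.066): print(k,go(m-u*k,np.radians(9.03)))
E
```

```text
time: 8.38
position: [0.684, 0.1025, 0.0485]
ee_rot: [0.997, 0.079, -0.0, 0.0]
ft_force: [0.1, -0.2, -3.8]
finger_gap: 0.399
0.07 [0.0, -3.17, -0.03, 0.05, 0.01, 0.01]
0.066 [0.0, -3.57, -0.03, 0.05, 0.01, 0.01]
```

View pics/s5.png

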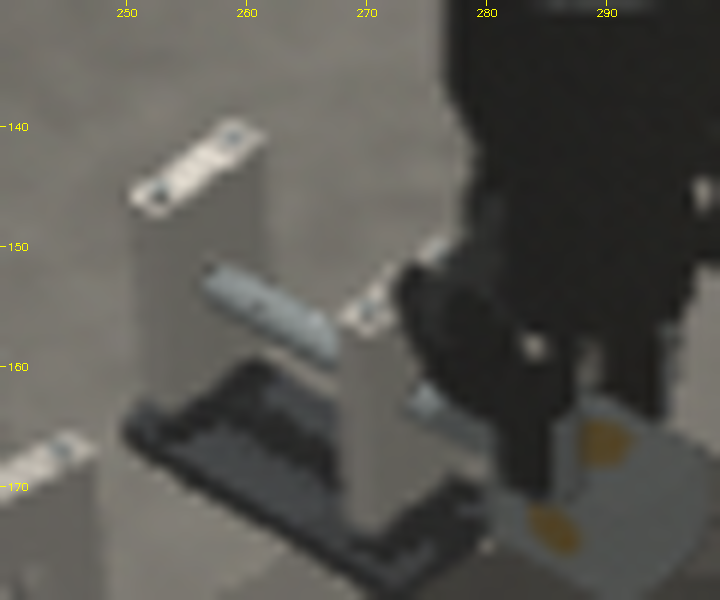

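```bash
python3 -m jog '[0,-0.8,0,0,0,0,0,-1.6,0,0,0,0,0,-2.3,0,0,0,0,0,-2.9,0,0,0,0,0,-3.3,0,0,0,0,0,-3.3,0,0,0,0]'; python3 -m jog '[0,-0.2,0,0,0,0,0,-0.4,0,0,0,0,0,-0.5,0,0,0,0,0,-0.5,0,0,0,0]'
```

```text
time: 9.18
position: [0.6789, 0.1348, 0.0485]
ee_rot: [0.997, 0.079, 0.0, 0.0]
ft_force: [1.1, 1.3, -2.3]
finger_gap: 0.393
time: 9.68
position: [0.6783, 0.1381, 0.0486]
ee_rot: [0.997, 0.079, 0.0, 0.001]
ft_force: [1.0, -6.8, -2.6]
finger_gap: 0.394
```

```bash
 python3 - <<'E'
from h import *
c=optics.camera("side"); crop(c["img"],240,130,300,180,12,"s6.png")
c=optics.camera("wrist"); cv2.imwrite("pics/w6.png",c["img"][:,:,::-1])
E
```

```text
(no output)
```

View pics/s6.png

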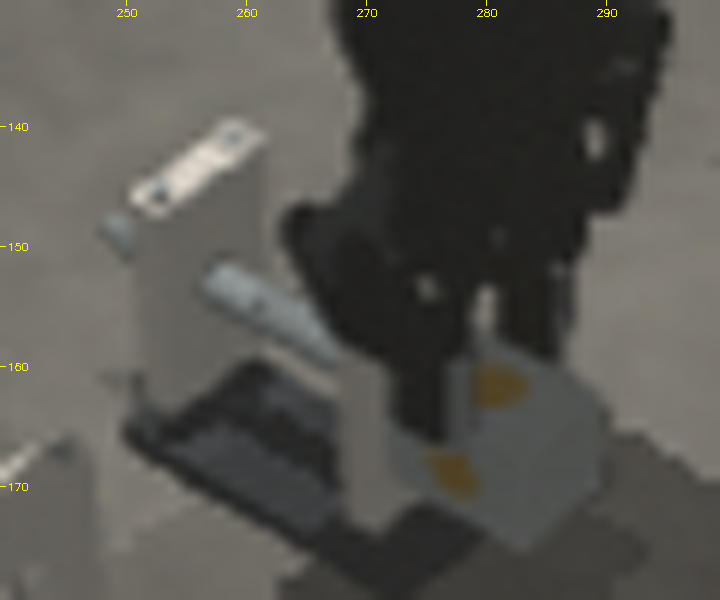

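View pics/w6.png

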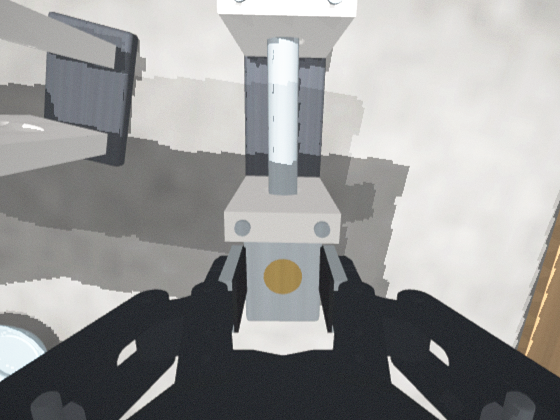

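```bash
python3 -m jog '[0,-0.2,0,0,0,0,0,-0.3,0,0,0,0,0,-0.3,0,0,0,0]'; python3 -m jog '[0,0,0,0,0,0,0,0,0,0,0,0,0,0,0,0,0,0,0,0,0,0,0,0]' 0.3
```

```text
time: 10.15
position: [0.6782, 0.1381, 0.0486]
ee_rot: [0.997, 0.078, 0.0, 0.003]
ft_force: [1.9, -13.2, -0.9]
finger_gap: 0.395
time: 10.65
position: [0.6782, 0.1384, 0.0487]
ee_rot: [0.997, 0.078, 0.0, 0.003]
ft_force: [-0.0, 0.5, 0.7]
finger_gap: 0.652
```

```bash
python3 -m jog '[0,0,-2,0,0,0,0,0,-6,0,0,0,0,0,-11,0,0,0,0,0,-13,0,0,0,0,0,-13,0,0,0]'; python3 - <<'E'
from h import *
c=optics.camera("top"); crop(c["img"],170,120,370,270,4,"t7.png")
c=optics.camera("side"); crop(c["img"],180,120,380,270,4,"s7.png")
print(go([.4395,-.247,.16],np.radians(-2)),env.observe()["position"])
E
```

```text
time: 11.28
position: [0.6788, 0.1394, 0.1814]
ee_rot: [0.997, 0.078, 0.002, 0.003]
ft_force: [0.9, 0.7, -1.0]
finger_gap: 0.649
[-29.54, 34.45, 2.11, 0.37, -0.02, 10.92] [0.67792202 0.13922329 0.1787682 ]
```

View pics/t7.png

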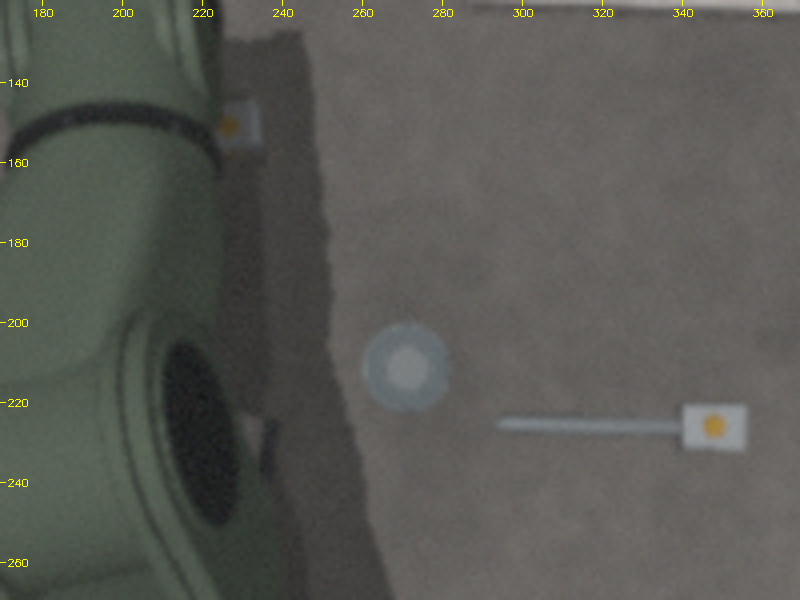

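View pics/s7.png

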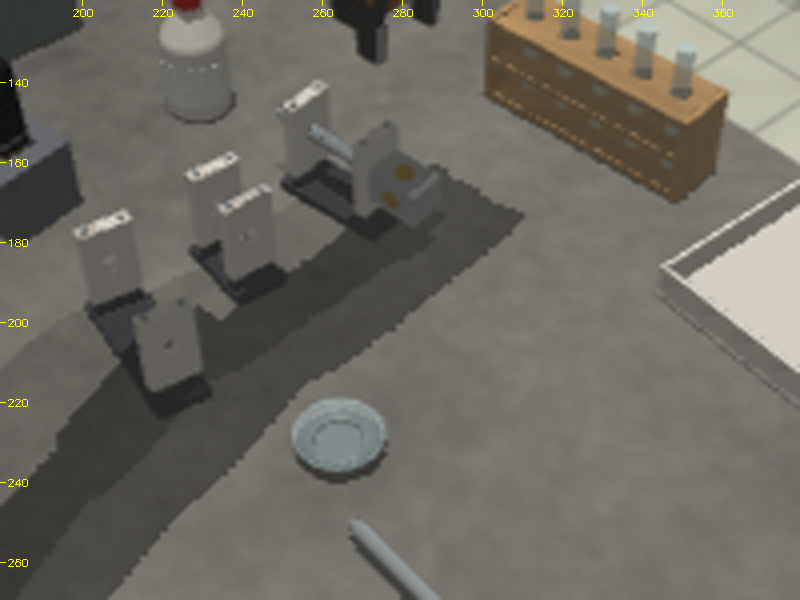

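Rod b is home (head flush to the ear, disc at about (227,151) in the top view). Rod c is unmoved at (348,226). Moving above it.

```bash
python3 -m jog '[-10,12,0,0.4,0,4,-10,12,0,0.4,0,4,-20,23,0,0.4,0,7,-20,23,0,0.4,0,7,-29.5,34.45,2.1,0.4,0,10.9,-29.5,34.45,2.1,0.4,0,10.9,-29.5,34.45,2.1,0.4,0,10.9,-29.5,34.45,2.1,0.4,0,10.9,-29.5,34.45,2.1,0.4,0,10.9,-29.5,34.45,2.1,0.4,0,10.9,-29.5,34.45,2.1,0.4,0,10.9]'; python3 - <<'E'
from h import *
c=optics.camera("wrist"); cv2.imwrite("pics/w8.png",c["img"][:,:,::-1]); print(env.observe()["joint_pos"].round(2))
E
```

```text
time: 12.75
position: [0.4406, -0.2458, 0.1601]
ee_rot: [1.0, -0.016, 0.0, -0.0]
ft_force: [0.2, -0.2, 0.3]
finger_gap: 0.648
[ 0.35  0.68  0.18  1.81 -0.19  0.66  0.6 ]
```

View pics/w8.png

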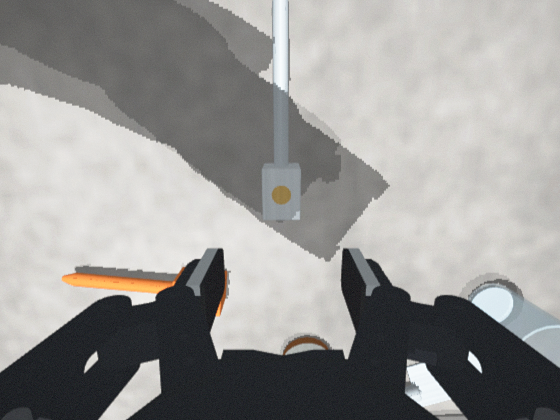

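```bash
python3 - <<'E'
from h import *
c=optics.camera("wrist")
h=back(c,(281.5,195),.036); t=back(c,(280.5,20),.025);d=t-h
print(h.round(4),t.round(4),np.degrees(np.arctan2(d[1],d[0])), back(c,(376,12),.0975))
print(go([h[0],h[1]+.003,.006],np.radians(-1.95)))
E
```

```text
[ 0.4395 -0.2473  0.036 ] [ 0.4435 -0.0998  0.025 ] 88.4462907536999 [ 0.50351009 -0.1162413   0.0975    ]
[-0.09, -0.18, 15.41, -0.03, -0.02, 0.05]
```

```bash
python3 -m jog '[-0.1,-0.2,6,0,0,0,-0.1,-0.2,11,0,0,0,-0.1,-0.2,13,0,0,0,-0.1,-0.2,14.5,0,0,0,-0.1,-0.2,15.35,0,0,0,-0.1,-0.2,15.35,0,0,0]'; python3 -m jog '[0,0,0,0,0,0,0,0,0,0,0,0,0,0,0,0,0,0,0,0,0,0,0,0]' -1;  python3 - <<'E'
from h import *
s=env.observe(); print(s["time"],s["position"],s["finger_gap"],s["ft_force"])
c=optics.camera("wrist"); cv2.imwrite("pics/w9.png",c["img"][:,:,::-1])
a=np.radians(79.86);u=np.array([np.cos(a),np.sin(a),0]); m=np.array([.4369,.172,.10])
print(m-u*.25, go(m-u*.25,np.radians(-10.14)))
E
```

```text
time: 13.6
position: [0.4396, -0.2441, 0.0067]
ee_rot: [1.0, -0.017, 0.0, -0.0]
ft_force: [-0.6, -0.7, 0.6]
finger_gap: 0.652
time: 14.1
position: [0.4399, -0.2442, 0.0077]
ee_rot: [1.0, -0.017, 0.001, -0.0]
ft_force: [-2.1, 1.5, 10.9]
finger_gap: 0.396
14.1 [ 0.43994357 -0.24420481  0.00768959] 0.39616798196841363 [-2.08274117  1.45280801 10.92124912]
[ 0.3928865  -0.07409513  0.1       ] [-5.25, -16.85, -9.24, -0.01, -0.08, 8.25]
```

View pics/w9.png

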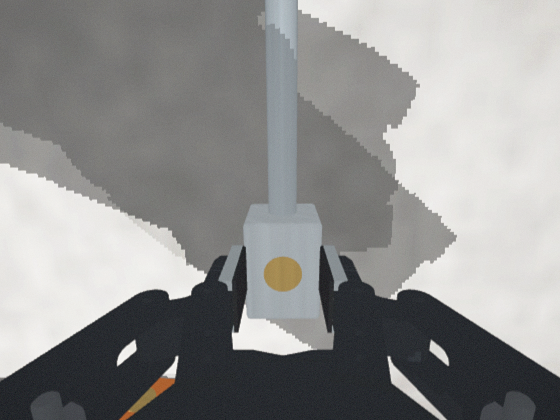

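```bash
python3 -m jog '[0,0,-2,0,0,0,0,0,-5,0,0,0,0,0,-9,0,0,0,-1,-3,-9.3,0,0,2,-2,-7,-9.3,0,0,4,-3,-11,-9.3,0,0,6,-4.5,-14.5,-9.3,0,0,8.2,-5.25,-16.85,-9.25,0,0,8.2,-5.25,-16.85,-9.25,0,0,8.2,-5.25,-16.85,-9.25,0,0,8.2]';  python3 - <<'E'
from h import *
s=env.observe(); print(s["time"],s["position"],s["finger_gap"],s["ft_force"],s["joint_pos"].round(2))
R0=R.from_quat(s["ee_rot"]); h=s["position"]+R0.apply([0,.003,-.0103]); t=h+R0.apply([0,-.175,0]);d=h+R0.apply([0,0,-.018])
c=optics.camera("wrist"); cv2.imwrite("pics/w10.png",c["img"][:,:,::-1]); print(proj(c,[h,d,t]).round(1))
c=optics.camera("top"); crop(c["img"],180,200,250,250,10,"t10.png");print(proj(c,[h,d,t]).round(1))
c=optics.camera("side"); crop(c["img"],190,150,310,240,6,"s10.png");print(proj(c,[h,d,t]).round(1))
a=np.radians(79.86);u=np.array([np.cos(a),np.sin(a),0]); m=np.array([.4369,.172,.06]); z=np.array([0,0,.0375])
print(proj(c,[m-u*.054+z,m+u*.054+z,m-u*.06]).round(1))
E
```

```text
time: 15.4
position: [0.3932, -0.0745, 0.1004]
ee_rot: [0.996, -0.088, 0.001, 0.0]
ft_force: [0.3, 0.3, -3.4]
finger_gap: 0.395
15.4 [ 0.39323204 -0.07453917  0.10039809] 0.39494432535524177 [ 0.34733701  0.31684626 -3.37550873] [ 0.02  0.7   0.14  2.22 -0.41  0.24  0.36]
[[ 282.4  258.4]
 [ 282.3  274.7]
 [ 282.6 -170.7]]
[[294.6 241.1]
 [294.7 241.1]
 [237.2 231.5]]
[[253.1 241.2]
 [252.7 237.1]
 [223.9 199.7]]
[[220.7 197.6]
 [205.6 176. ]
 [223.  207.4]]
```

View pics/w10.png

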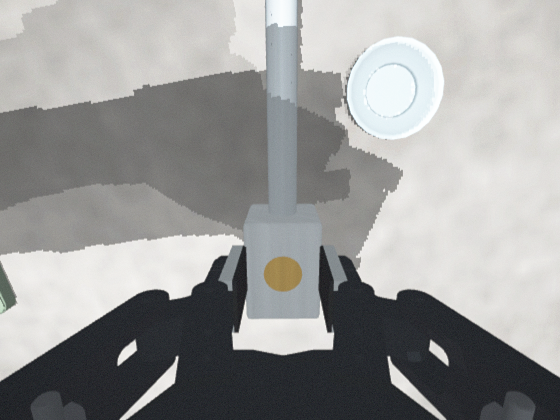

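View pics/t10.png

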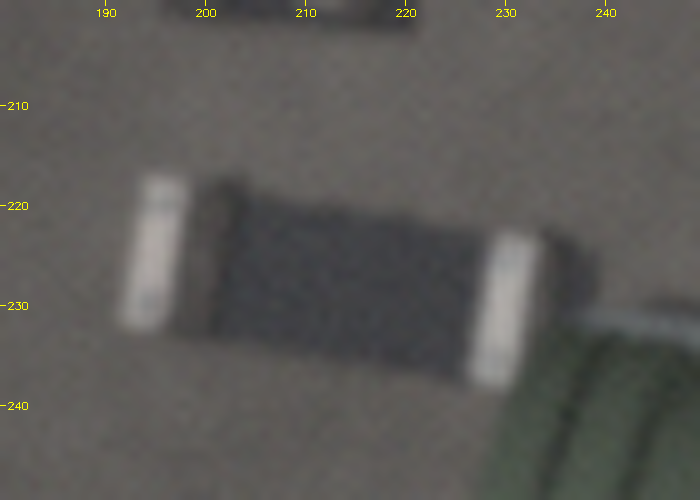

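View pics/s10.png

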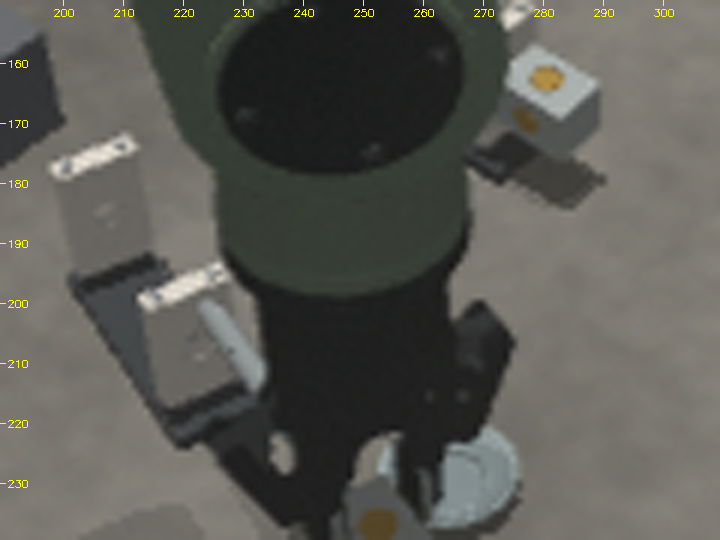

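```bash
python3 - <<'E'
from h import *
a=np.radians(79.86);u=np.array([np.cos(a),np.sin(a),0]); m=np.array([.4369,.172,.0495])
for k in(.25,.225,.17,.14,.085): print(k,go(m-u*k,np.radians(-10.14)))
E
```

```text
0.25 [-0.04, -0.05, 5.07, -0.01, -0.11, -0.01]
0.225 [-0.04, -2.55, 5.07, -0.01, -0.11, -0.01]
0.17 [-0.04, -8.05, 5.07, -0.01, -0.11, -0.01]
0.14 [-0.04, -11.05, 5.07, -0.01, -0.11, -0.01]
0.085 [-0.04, -16.55, 5.07, -0.01, -0.11, -0.01]
```

```bash
python3 -m jog '[-0.04,0,2.5,0,-0.1,0,-0.04,0,4.5,0,-0.1,0,-0.04,0,5.05,0,-0.1,0,-0.04,0,5.07,0,-0.1,0,-0.04,-0.8,5.07,0,-0.1,0,-0.04,-1.5,5.07,0,-0.1,0,-0.04,-2,5.07,0,-0.1,0,-0.04,-2.55,5.07,0,-0.1,0,-0.04,-2.55,5.07,0,-0.1,0]';  python3 - <<'E'
from h import *
s=env.observe(); print(s["time"],s["position"],s["finger_gap"],s["ft_force"])
c=optics.camera("side"); crop(c["img"],190,150,310,240,6,"s11.png")
a=np.radians(79.86);u=np.array([np.cos(a),np.sin(a),0]); m=np.array([.4369,.172,.0495])
for k in(.17,.14,.085): print(k,go(m-u*k,np.radians(-10.14)))
E
```

```text
time: 16.68
position: [0.3974, -0.0491, 0.0496]
ee_rot: [0.996, -0.088, 0.0, -0.0]
ft_force: [-0.1, 0.9, -3.2]
finger_gap: 0.396
16.675 [ 0.39737336 -0.04913569  0.04955158] 0.395667179342832 [-0.09880139  0.93904385 -3.24822699]
0.17 [0.0, -5.5, 0.0, -0.01, -0.01, 0.01]
0.14 [0.0, -8.5, 0.0, -0.01, -0.01, 0.01]
0.085 [0.0, -14.0, 0.0, -0.01, -0.01, 0.01]
```

View pics/s11.png

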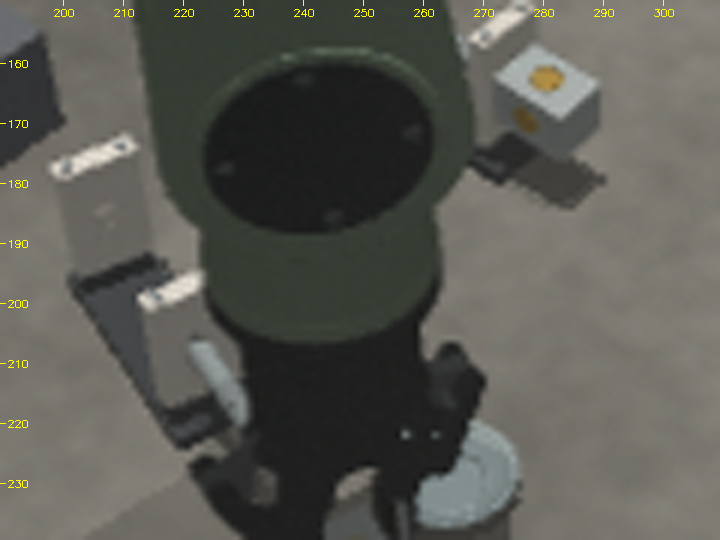

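```bash
python3 -m jog '[0,-1,0,0,0,0,0,-2,0,0,0,0,0,-3,0,0,0,0,0,-4,0,0,0,0,0,-5,0,0,0,0,0,-6,0,0,0,0,0,-7,0,0,0,0,0,-8,0,0,0,0,0,-8,0,0,0,0]'; python3 - <<'E'
from h import *
a=np.radians(79.86);u=np.array([np.cos(a),np.sin(a),0]); m=np.array([.4369,.172,.0495])
for k in(.115,.082): print(k,go(m-u*k,np.radians(-10.14)))
E
```

```text
time: 17.85
position: [0.4115, 0.03, 0.0495]
ee_rot: [0.996, -0.088, 0.0, -0.0]
ft_force: [-0.5, -1.0, -3.6]
finger_gap: 0.396
0.115 [0.01, -2.92, 0.0, -0.01, -0.01, 0.08]
0.082 [0.01, -6.22, 0.0, -0.01, -0.01, 0.08]
```

```bash
python3 -m jog '[0,-0.8,0,0,0,0,0,-1.6,0,0,0,0,0,-2.3,0,0,0,0,0,-3,0,0,0,0,0,-3,0,0,0,0]'; python3 - <<'E'
from h import *
c=optics.camera("side"); crop(c["img"],190,150,310,240,6,"s12.png")
c=optics.camera("wrist"); cv2.imwrite("pics/w12.png",c["img"][:,:,::-1])
E
```

```text
time: 18.48
position: [0.4167, 0.0601, 0.0495]
ee_rot: [0.996, -0.087, 0.0, -0.0]
ft_force: [-0.7, -0.9, -4.1]
finger_gap: 0.394
```

View pics/w12.png

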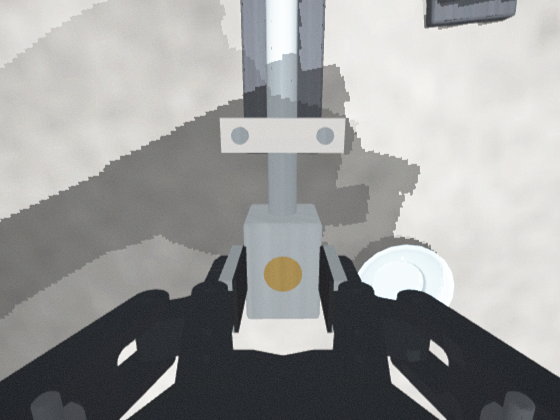

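View pics/s12.png

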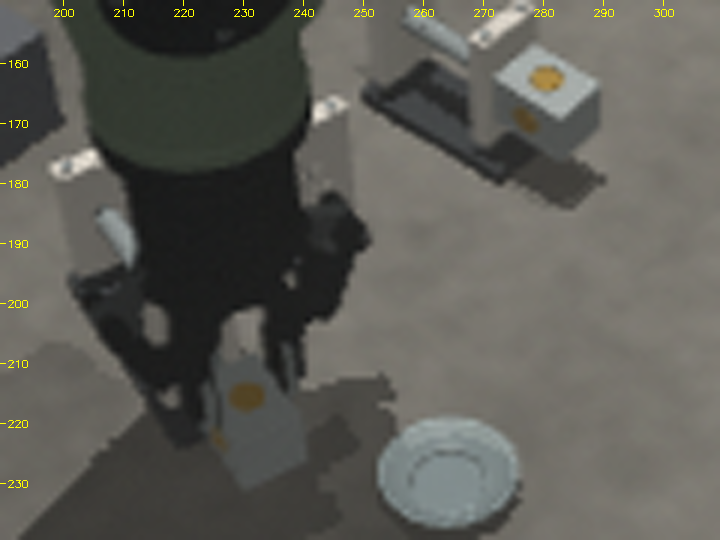

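```bash
python3 -m jog '[0,-0.8,0,0,0,0,0,-1.6,0,0,0,0,0,-2.3,0,0,0,0,0,-2.8,0,0,0,0,0,-3,0,0,0,0,0,-3.2,0,0,0,0,0,-3.4,0,0,0,0,0,-3.4,0,0,0,0]';python3 -m jog '[0,-0.2,0,0,0,0,0,-0.4,0,0,0,0,0,-0.4,0,0,0,0]'
```

```text
time: 19.58
position: [0.4225, 0.0926, 0.0495]
ee_rot: [0.996, -0.088, 0.0, 0.0]
ft_force: [0.7, -2.2, -3.5]
finger_gap: 0.397
time: 19.95
position: [0.4225, 0.0928, 0.0495]
ee_rot: [0.996, -0.09, -0.0, 0.003]
ft_force: [-5.9, -29.6, 1.0]
finger_gap: 0.393
```

```bash
python3 -m jog '[0,0,0,0,0,0,0,0,0,0,0,0,0,0,0,0,0,0,0,0,0,0,0,0]' 0.3; python3 -m jog '[0,0,-2,0,0,0,0,0,-6,0,0,0,0,0,-11,0,0,0,0,0,-16,0,0,0,0,0,-19,0,0,0,0,0,-19,0,0,0]'; python3 - <<'E'
from h import *
s=env.observe()
c=optics.camera("top"); crop(c["img"],170,120,370,270,4,"t13.png")
c=optics.camera("side"); crop(c["img"],160,110,310,235,5,"s13.png")
print(s["joint_pos"].round(2)); 
for y in(0,90,-90): print(go([.455,.386,.26],np.radians(y)))
E
```

```text
time: 20.45
position: [0.4225, 0.093, 0.0495]
ee_rot: [0.996, -0.09, -0.0, 0.003]
ft_force: [-0.6, -0.5, 0.2]
finger_gap: 0.651
time: 21.2
position: [0.4232, 0.0944, 0.241]
ee_rot: [0.996, -0.09, 0.001, 0.002]
ft_force: [-0.3, -0.5, -1.0]
finger_gap: 0.647
[-0.63  0.51  0.56  1.92 -0.36  0.8  -0.05]
[-2.02, -29.28, -2.23, 0.28, 0.04, -10.3]
[-2.02, -29.28, -2.23, 0.19, 0.26, -100.3]
[-2.02, -29.28, -2.23, 0.25, -0.18, 79.7]
```

View pics/t13.png

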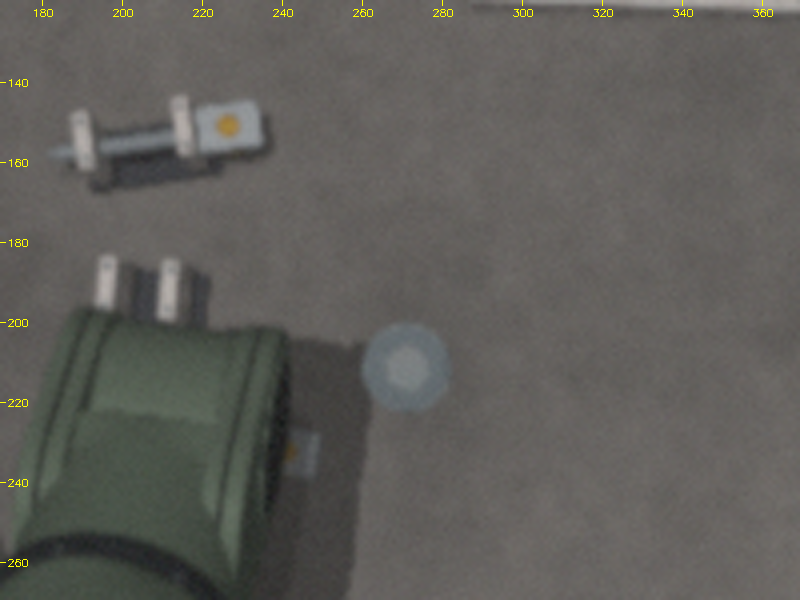

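View pics/s13.png

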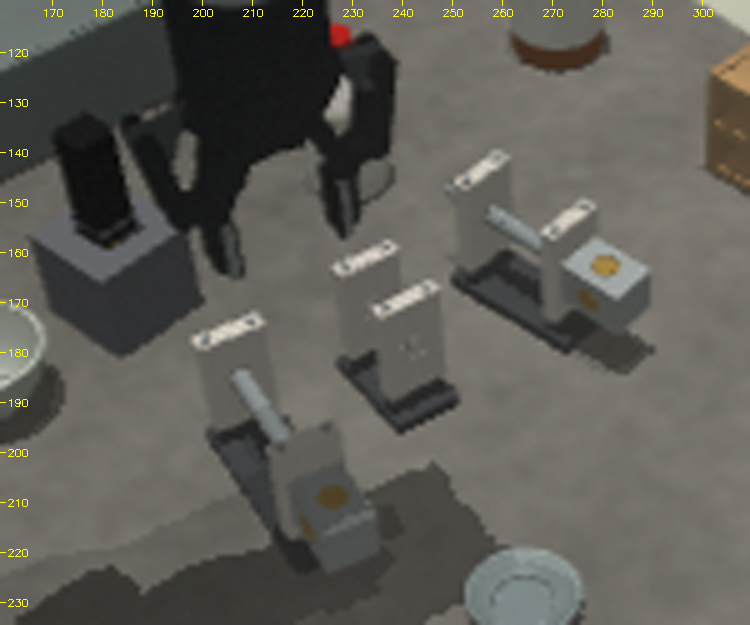

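```bash
python3 -m jog '[-0.7,-6,-1,0.3,0,-4,-1.4,-12,-2.2,0.3,0,-8,-2,-18,-2.2,0.3,0,-15,-2,-24,-2.2,0.3,0,-15,-2,-29.3,-2.2,0.3,0,-15,-2,-29.3,-2.2,0.3,0,-15,-2,-29.3,-2.2,0.3,0,-15,-2,-29.3,-2.2,0.3,0,-15]'; python3 - <<'E'
from h import *
s=env.observe(); print(s["position"],s["joint_pos"].round(2))
c=optics.camera("wrist"); cv2.imwrite("pics/w14.png",c["img"][:,:,::-1])
E
```

```text
time: 22.3
position: [0.4554, 0.3852, 0.2596]
ee_rot: [0.999, 0.04, -0.001, -0.0]
ft_force: [-0.3, 0.8, 0.4]
finger_gap: 0.648
[0.45537438 0.38518578 0.25962683] [-0.98  0.74  0.5   1.32 -0.36  1.17 -0.37]
```

View pics/w14.png

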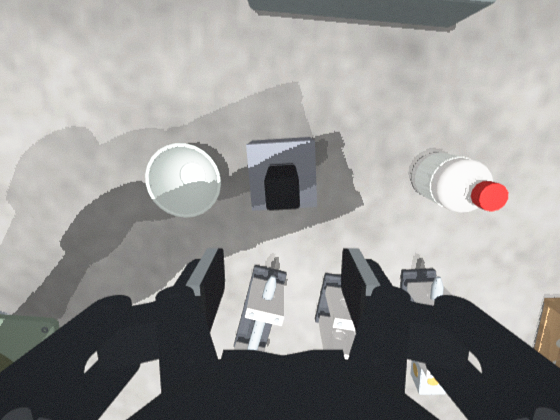

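```bash
python3 - <<'E'
from h import *
c=optics.camera("wrist"); crop(c["img"],235,125,330,220,6,"w14c.png")
E
```

```text
(no output)
```

View pics/w14c.png

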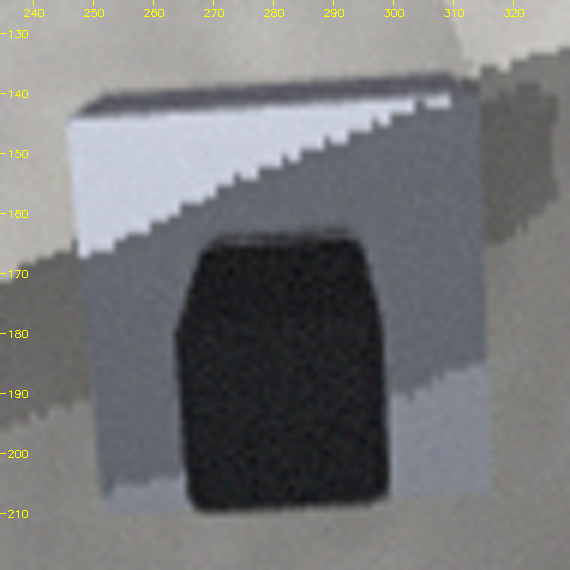

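```bash
python3 - <<'E'
from h import *
c=optics.camera("wrist"); s=env.observe()
for z,P in((.07,[(246,144),(314,139.5),(316,206.5),(252,209.5)]),(.155,[(264.3,179),(298,178),(299,208),(266.5,209.3)])):
    Q=np.array([back(c,p,z) for p in P]); print(Q.mean(0).round(4))
    for i in range(4):
        d=Q[(i+1)%4]-Q[i]; print(np.linalg.norm(d).round(4),np.degrees(np.arctan2(d[1],d[0])).round(1))
E
```

```text
[0.4542 0.3905 0.07  ]
0.0741 8.4
0.0756 -82.1
0.0736 -172.5
0.0744 98.3
[0.4545 0.3899 0.155 ]
0.0287 6.4
0.0266 -82.7
0.0284 -172.9
0.0269 97.9
```

```bash
python3 - <<'E'
from h import *
print(go([.4543,.389,.18],np.radians(8)),go([.4543,.389,.101],np.radians(8)))
E
```

```text
[-0.07, -0.33, 7.99, -0.05, 0.05, -3.35] [-0.07, -0.33, 15.89, -0.05, 0.05, -3.35]
```

```bash
python3 -m jog '[-0.07,-0.33,4,0,0,-3.35,-0.07,-0.33,8,0,0,-3.35,-0.07,-0.33,11,0,0,-3.35,-0.07,-0.33,14,0,0,-3.35,-0.07,-0.33,15.9,0,0,-3.35,-0.07,-0.33,15.9,0,0,-3.35]';python3 -m jog '[0,0,0,0,0,0,0,0,0,0,0,0,0,0,0,0,0,0,0,0,0,0,0,0]' -1; python3 - <<'E'
from h import *
s=env.observe(); print(s["position"],s["joint_pos"].round(2))
c=optics.camera("wrist"); cv2.imwrite("pics/w15.png",c["img"][:,:,::-1])
E
```

```text
time: 23.2
position: [0.4539, 0.3885, 0.1002]
ee_rot: [0.998, 0.07, -0.001, 0.0]
ft_force: [-1.5, 0.7, 0.4]
finger_gap: 0.651
time: 23.7
position: [0.4543, 0.3887, 0.1012]
ee_rot: [0.998, 0.07, -0.001, -0.0]
ft_force: [-0.8, -1.6, 8.0]
finger_gap: 0.342
[0.45431074 0.38869116 0.10123574] [-0.95  0.92  0.4   1.53 -0.45  0.79 -0.23]
```

View pics/w15.png

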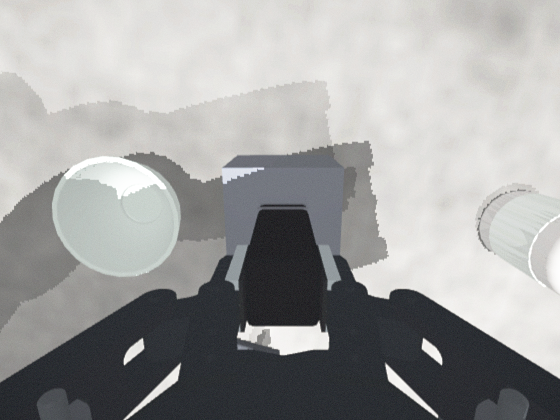

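```bash
python3 -m jog '[0,0,-2,0,0,0,0,0,-4,0,0,0,0,0,-7,0,0,0,0,0,-11,0,0,0,0,0,-14,0,0,0,0,0,-14,0,0,0,0,0,-14,0,0,0]'; python3 - <<'E'
from h import *
c=optics.camera("top"); cv2.imwrite("pics/t16.png",c["img"][:,:,::-1]); print("b",back(c,(226.7,150.7),.078)); crop(c["img"],205,130,265,245,5,"t16c.png")
c=optics.camera("side"); crop(c["img"],160,110,310,235,5,"s16.png")
c=optics.camera("wrist"); cv2.imwrite("pics/w16.png",c["img"][:,:,::-1])
print(go([.679,.1335,.24],np.radians(8)))
E
```

```text
time: 24.62
position: [0.4542, 0.3885, 0.2409]
ee_rot: [0.998, 0.07, -0.001, -0.0]
ft_force: [0.1, -0.4, -2.3]
finger_gap: 0.34
b [0.67704297 0.13068008 0.078     ]
[18.72, 28.37, 0.02, -0.01, 0.11, -0.02]
```

View pics/w16.png

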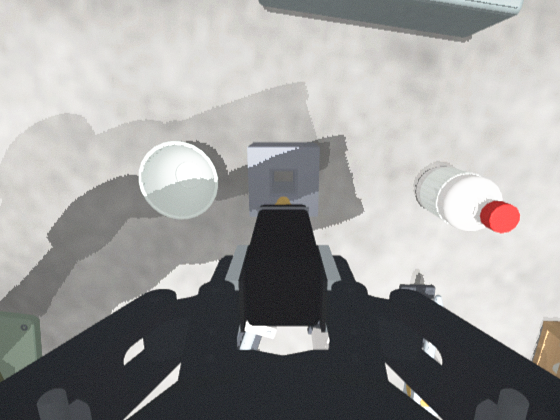

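View pics/s16.png

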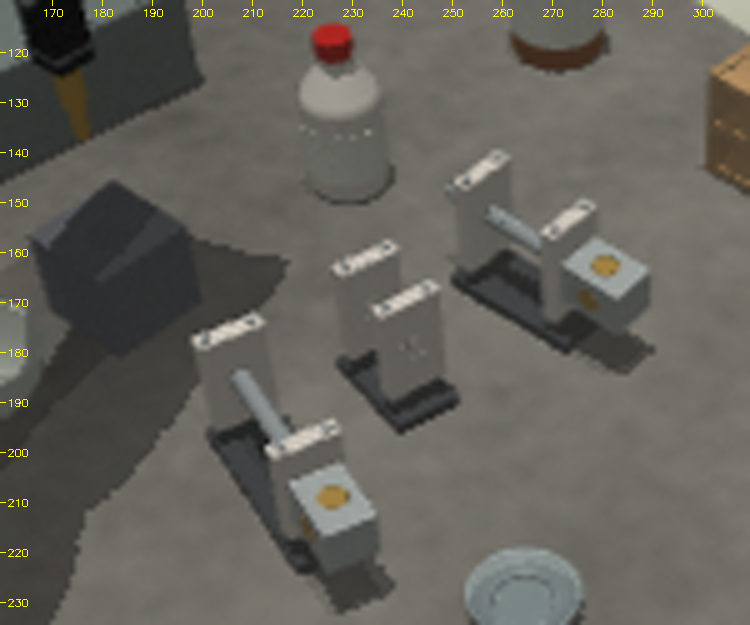

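View pics/t16c.png

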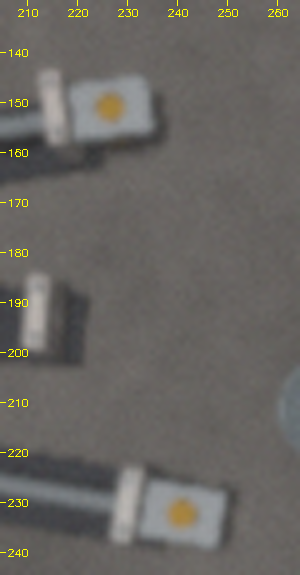

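```bash
python3 - <<'E'
from h import *
c=optics.camera("top"); print("b",back(c,(226.6,150.8),.078),"c",back(c,(240.8,232.2),.078))
a=np.radians(99.03);print(np.array([.6681,.2023])-.07*np.array([np.cos(a),np.sin(a)]));a=np.radians(79.86);print(np.array([.4369,.172])-.085*np.array([np.cos(a),np.sin(a)]))
c=optics.camera("side"); s=env.observe(); R0=R.from_quat(s["ee_rot"]); print(proj(c,[s["position"]+R0.apply([0,0,.091])])); crop(c["img"],150,80,200,150,8,"s16b.png")
print(proj(c,[[.6791,.1332,.078],[.4219,.0883,.078]]))
c=optics.camera("wrist"); print(back(c,(284.3,181),.07))
E
```

```text
b [0.6767303  0.13099359 0.078     ] c [0.42206701 0.08736689 0.078     ]
[0.67908661 0.13316756]
[0.42193541 0.08832766]
[[176.52041444 137.01812152]]
[[281.19958778 161.94054875]
 [226.0572897  208.72808096]]
[0.4555934 0.391464  0.07     ]
```

View pics/s16b.png

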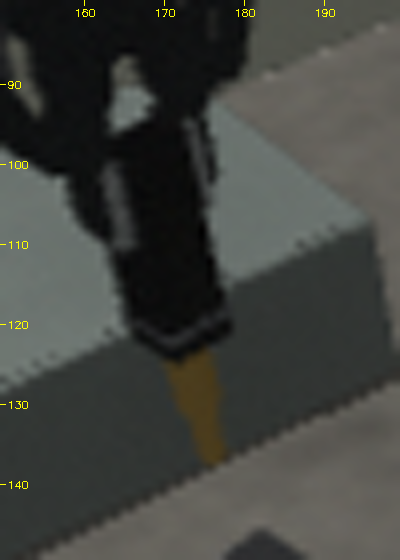

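```bash
python3 -m jog '[5,7,0,0,0,0,10,15,0,0,0,0,15,23,0,0,0,0,18.7,28.3,0,0,0,0,18.7,28.3,0,0,0,0,18.7,28.3,0,0,0,0,18.7,28.3,0,0,0,0,18.7,28.3,0,0,0,0,18.7,28.3,0,0,0,0]'; python3 - <<'E'
from h import *
print(go([.678,.1327,.24],np.radians(8)),go([.678,.1327,.18],np.radians(8)))
E
```

```text
time: 26.05
position: [0.6785, 0.1353, 0.2407]
ee_rot: [0.998, 0.07, -0.001, -0.0]
ft_force: [0.2, 0.5, -1.5]
finger_gap: 0.347
[-0.08, 0.25, 0.07, -0.04, 0.08, 0.05] [-0.08, 0.26, 6.07, -0.04, 0.08, 0.05]
```

```bash
python3 -m jog '[-0.08,0.26,2,0,0,0,-0.08,0.26,4,0,0,0,-0.08,0.26,5.5,0,0,0,-0.08,0.26,6,0,0,0,-0.08,0.26,6,0,0,0]'; python3 - <<'E'
from h import *
s=env.observe(); print(s["position"],s["ft_force"])
c=optics.camera("side"); crop(c["img"],235,100,310,190,6,"s17.png")
R0=R.from_quat(s["ee_rot"]); print(proj(c,[s["position"]+R0.apply([0,0,.091]),[.6785,.1327,.078]]))
E
```

```text
time: 26.68
position: [0.678, 0.1328, 0.1809]
ee_rot: [0.998, 0.07, -0.001, -0.0]
ft_force: [0.0, 0.5, -1.6]
finger_gap: 0.338
[0.67800523 0.13283669 0.18093969] [ 0.03112344  0.48997329 -1.61817261]
[[280.97416476 159.40974986]
 [281.16422837 162.09843453]]
```

View pics/s17.png

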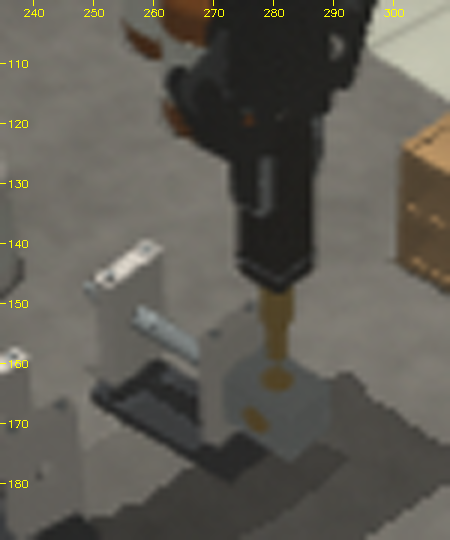

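```bash
python3 -m jog '[0,0,0.4,0,0,0,0,0,0.8,0,0,0,0,0,1.1,0,0,0,0,0,1.25,0,0,0,0,0,1.25,0,0,0]'
```

```text
time: 27.35
position: [0.6781, 0.1328, 0.1687]
ee_rot: [0.998, 0.07, -0.0, -0.0]
ft_force: [-0.1, 0.2, -1.3]
finger_gap: 0.342
```

```bash
python3 -m jog '[0,0,0.1,0,0,0,0,0,0.2,0,0,0,0,0,0.2,0,0,0]'; python3 -m jog '[0,0,0.1,0,0,0,0,0,0.15,0,0,0,0,0,0.15,0,0,0]'
```

```text
time: 27.72
position: [0.6782, 0.1328, 0.1667]
ee_rot: [0.998, 0.07, -0.0, -0.0]
ft_force: [0.6, -0.5, -0.9]
finger_gap: 0.34
time: 28.1
position: [0.6788, 0.1327, 0.1661]
ee_rot: [0.998, 0.07, 0.001, -0.0]
ft_force: [0.4, 0.3, 8.8]
finger_gap: 0.344
```

```bash
python3 -m jog '[0,0,0.1,0,0,0,0,0,0.1,0,0,0,0,0,0.1,0,0,0,0,0,0.1,0,0,0,0,0,0.1,0,0,0,0,0,0.1,0,0,0,0,0,0.1,0,0,0,0,0,0.1,0,0,0,0,0,0.1,0,0,0,0,0,0.1,0,0,0,0,0,0.1,0,0,0,0,0,0.1,0,0,0]'; python3 - <<'E'
from h import *
s=env.observe(); print(s["position"],s["ft_force"])
c=optics.camera("side"); crop(c["img"],235,100,310,190,6,"s18.png")
c=optics.camera("wrist"); cv2.imwrite("pics/w18.png",c["img"][:,:,::-1])
E
python3 -m jog '[0,0,0.05,0,0,0,0,0,0.05,0,0,0,0,0,0.05,0,0,0,0,0,0.05,0,0,0]'
```

```text
time: 29.6
position: [0.6793, 0.1328, 0.1661]
ee_rot: [0.998, 0.07, 0.002, -0.0]
ft_force: [-0.2, 0.4, 9.9]
finger_gap: 0.348
[0.67927536 0.13281587 0.1660867 ] [-0.20247842  0.40400735  9.85027444]
time: 30.2
position: [0.6796, 0.1329, 0.1662]
ee_rot: [0.998, 0.07, 0.002, -0.001]
ft_force: [-0.4, -0.0, 6.3]
finger_gap: 0.346
```

View pics/s18.png

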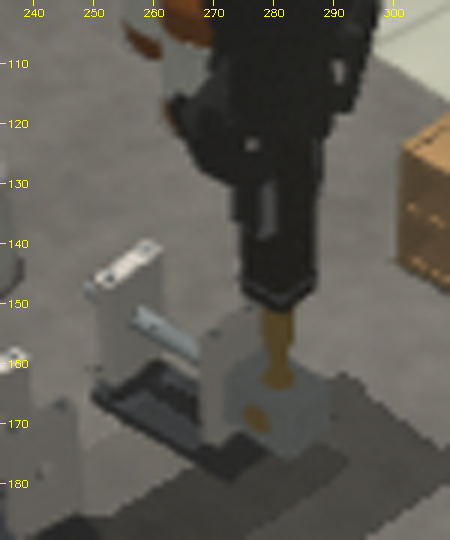

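View pics/w18.png

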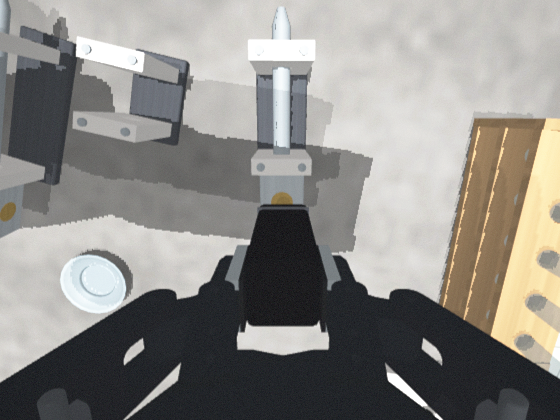

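```bash
python3 -m jog '[0,0,-2,0,0,0,0,0,-5,0,0,0,0,0,-7.4,0,0,0,0,0,-7.4,0,0,0]'; python3 - <<'E'
from h import *
print(go([.422,.088,.24],np.radians(8)))
E
```

```text
time: 30.7
position: [0.6798, 0.1327, 0.2415]
ee_rot: [0.998, 0.07, 0.003, -0.001]
ft_force: [0.5, -1.1, -2.0]
finger_gap: 0.344
[-26.15, 0.8, -0.03, -0.04, -0.38, 0.08]
```

```bash
python3 -m jog '[-6,0.2,0,0,-0.1,0,-12,0.4,0,0,-0.2,0,-18,0.6,0,0,-0.3,0,-24,0.8,0,0,-0.4,0,-26.1,0.8,0,0,-0.4,0,-26.1,0.8,0,0,-0.4,0,-26.1,0.8,0,0,-0.4,0,-26.1,0.8,0,0,-0.4,0]'; python3 - <<'E'
from h import *
c=optics.camera("top"); cv2.imwrite("pics/t19.png",c["img"][:,:,::-1])
print(go([.422,.088,.18],np.radians(8)))
E
```

```text
time: 31.7
position: [0.423, 0.0881, 0.2393]
ee_rot: [0.998, 0.07, -0.0, -0.0]
ft_force: [-0.1, 0.1, -1.7]
finger_gap: 0.343
[-0.09, -0.0, 5.93, -0.02, 0.04, 0.08]
```

```bash
python3 -m jog '[-0.09,0,2,0,0,0,-0.09,0,4,0,0,0,-0.09,0,5.5,0,0,0,-0.09,0,5.9,0,0,0,-0.09,0,5.9,0,0,0]'; python3 - <<'E'
from h import *
s=env.observe(); print(s["position"],s["ft_force"])
c=optics.camera("side"); crop(c["img"],185,140,260,230,6,"s20.png")
R0=R.from_quat(s["ee_rot"]); print(proj(c,[s["position"]+R0.apply([0,0,.091]),[.422,.088,.078]]))
E
```

```text
time: 32.38
position: [0.4221, 0.0879, 0.1804]
ee_rot: [0.998, 0.07, -0.0, -0.0]
ft_force: [0.0, 0.3, -0.7]
finger_gap: 0.342
[0.42214241 0.08785771 0.18038373] [ 0.02257459  0.31453462 -0.67008715]
[[225.77035374 206.20957505]
 [226.1452454  208.76807144]]
```

View pics/s20.png

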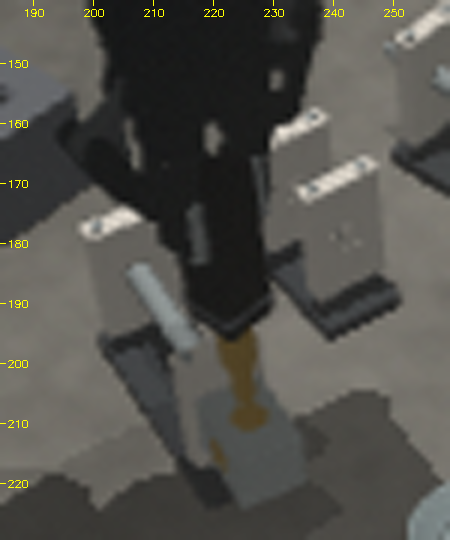

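Tip about (225.5,206), disc centre (226,208.7): aligned. Lowering to contact.

```bash
python3 -m jog '[0,0,0.4,0,0,0,0,0,0.8,0,0,0,0,0,1.1,0,0,0,0,0,1.25,0,0,0,0,0,1.25,0,0,0]';python3 -m jog '[0,0,0.1,0,0,0,0,0,0.2,0,0,0,0,0,0.2,0,0,0]'
```

```text
time: 33.05
position: [0.4222, 0.0879, 0.1681]
ee_rot: [0.998, 0.07, -0.0, -0.0]
ft_force: [-1.2, -0.2, -0.4]
finger_gap: 0.342
time: 33.42
position: [0.4225, 0.0879, 0.1664]
ee_rot: [0.998, 0.07, 0.0, -0.0]
ft_force: [-1.3, -0.6, 8.5]
finger_gap: 0.343
```

```bash
python3 -m jog '[0,0,0.08,0,0,0,0,0,0.08,0,0,0,0,0,0.08,0,0,0,0,0,0.08,0,0,0,0,0,0.08,0,0,0,0,0,0.08,0,0,0,0,0,0.08,0,0,0,0,0,0.08,0,0,0,0,0,0.08,0,0,0,0,0,0.08,0,0,0,0,0,0.08,0,0,0,0,0,0.08,0,0,0]'; python3 - <<'E'
from h import *
c=optics.camera("side"); crop(c["img"],185,140,260,230,6,"s21.png")
E
python3 -m jog '[0,0,0.05,0,0,0,0,0,0.05,0,0,0,0,0,0.05,0,0,0,0,0,0.05,0,0,0]'
```

```text
time: 34.92
position: [0.4229, 0.0878, 0.1661]
ee_rot: [0.998, 0.07, 0.001, -0.0]
ft_force: [-2.6, -0.4, 17.4]
finger_gap: 0.34
time: 35.48
position: [0.4232, 0.0877, 0.1662]
ee_rot: [0.998, 0.07, 0.001, -0.0]
ft_force: [-2.0, -1.2, 16.1]
finger_gap: 0.343
```

View pics/s21.png

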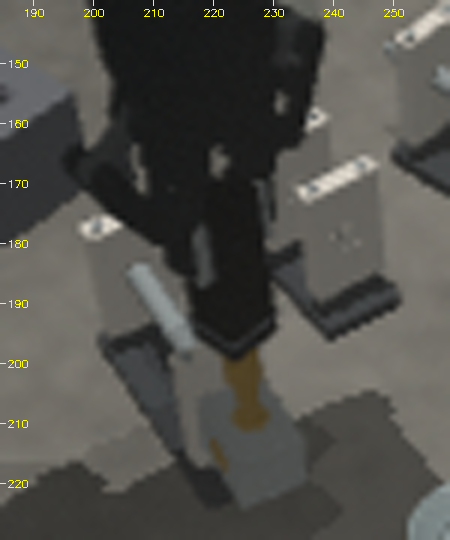

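Held 2 s on disc c. Lift and return to the holder.

```bash
python3 -m jog '[0,0,-2,0,0,0,0,0,-5,0,0,0,0,0,-7.4,0,0,0,0,0,-7.4,0,0,0]'; python3 - <<'E'
from h import *
print(go([.4543,.3887,.24],np.radians(8.0)))
E
```

```text
time: 35.98
position: [0.4234, 0.0878, 0.2412]
ee_rot: [0.998, 0.07, 0.003, -0.001]
ft_force: [0.1, -1.0, -1.9]
finger_gap: 0.339
[7.27, -29.36, 0.19, -0.07, -0.3, 0.06]
```

```bash
python3 -m jog '[1.5,-6,0.1,0,-0.3,0,3,-12,0.1,0,-0.3,0,4.5,-18,0.1,0,-0.3,0,6,-24,0.1,0,-0.3,0,7.27,-29.3,0.1,0,-0.3,0,7.27,-29.4,0.1,0,-0.3,0,7.27,-29.4,0.1,0,-0.3,0,7.27,-29.4,0.1,0,-0.3,0]'; python3 - <<'E'
from h import *
print(go([.4543,.3887,.19],np.radians(8.0)))
s=env.observe();R0=R.from_quat(s["ee_rot"])
c=optics.camera("wrist"); cv2.imwrite("pics/w22.png",c["img"][:,:,::-1])
c=optics.camera("side"); crop(c["img"],150,80,240,180,6,"s22.png"); print(proj(c,[s["position"]+R0.apply([0,0,.091])]))
E
```

```text
time: 36.98
position: [0.4545, 0.3881, 0.2408]
ee_rot: [0.998, 0.069, -0.0, -0.001]
ft_force: [-0.4, 0.3, -1.3]
finger_gap: 0.34
[-0.01, -0.06, 5.08, -0.06, 0.01, -0.03]
[[176.64505611 137.03004868]]
```

View pics/w22.png

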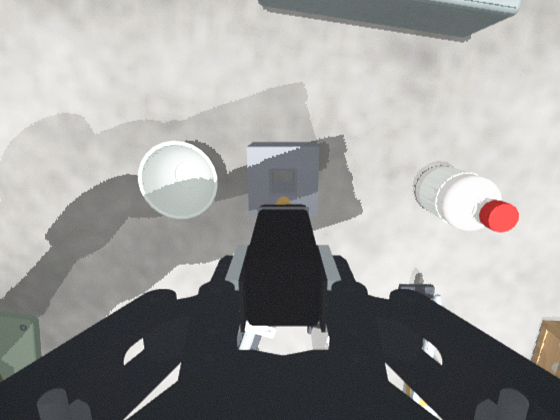

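View pics/s22.png

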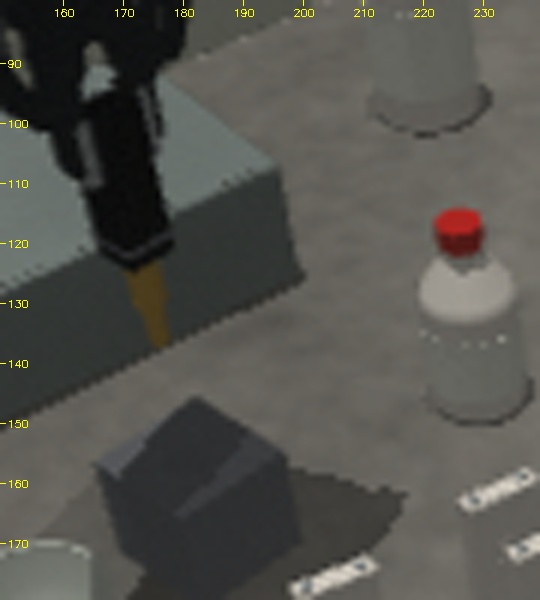

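```bash
python3 -m jog '[0,-0.05,3,0,0,0,0,-0.05,5.5,0,0,0,0,-0.05,7,0,0,0,0,-0.05,8.5,0,0,0,0,-0.05,10,0,0,0,0,-0.05,11.5,0,0,0,0,-0.05,12.8,0,0,0,0,-0.05,13.5,0,0,0,0,-0.05,13.5,0,0,0]'; python3 -m jog '[0,0,0.1,0,0,0,0,0,0.25,0,0,0,0,0,0.25,0,0,0]'
```

```text
time: 38.2
position: [0.4544, 0.389, 0.1058]
ee_rot: [0.998, 0.07, -0.0, -0.001]
ft_force: [1.0, -0.1, -1.1]
finger_gap: 0.342
time: 38.58
position: [0.4544, 0.389, 0.1034]
ee_rot: [0.998, 0.07, -0.0, -0.001]
ft_force: [-0.1, 0.5, -1.3]
finger_gap: 0.346
```

```bash
python3 -m jog '[0,0,0.1,0,0,0,0,0,0.25,0,0,0,0,0,0.25,0,0,0]';python3 -m jog '[0,0,0.1,0,0,0,0,0,0.2,0,0,0,0,0,0.2,0,0,0]'
```

```text
time: 38.95
position: [0.4545, 0.3891, 0.1013]
ee_rot: [0.998, 0.07, 0.0, -0.001]
ft_force: [-1.5, -1.4, 7.0]
finger_gap: 0.34
time: 39.33
position: [0.4546, 0.3893, 0.1012]
ee_rot: [0.998, 0.07, 0.0, -0.001]
ft_force: [-8.8, -5.2, 35.3]
finger_gap: 0.339
```

```bash
python3 -m jog '[0,0,0,0,0,0,0,0,0,0,0,0,0,0,0,0,0,0,0,0,0,0,0,0]' 0.3; python3 -m jog '[0,0,-2,0,0,0,0,0,-5,0,0,0,0,0,-9,0,0,0,0,0,-13,0,0,0,0,0,-16,0,0,0,0,0,-16,0,0,0]'; python3 - <<'E'
from h import *
c=optics.camera("wrist"); cv2.imwrite("pics/w23.png",c["img"][:,:,::-1])
c=optics.camera("top"); cv2.imwrite("pics/t23.png",c["img"][:,:,::-1])
c=optics.camera("side"); cv2.imwrite("pics/s23.png",c["img"][:,:,::-1]); crop(c["img"],150,110,310,235,5,"s23c.png")
E
```

```text
time: 39.83
position: [0.4545, 0.3892, 0.101]
ee_rot: [0.998, 0.07, 0.0, -0.001]
ft_force: [-0.3, -0.8, 0.4]
finger_gap: 0.649
time: 40.58
position: [0.4551, 0.389, 0.2627]
ee_rot: [0.998, 0.07, 0.002, -0.002]
ft_force: [-0.9, 0.2, -0.5]
finger_gap: 0.652
```

View pics/w23.png

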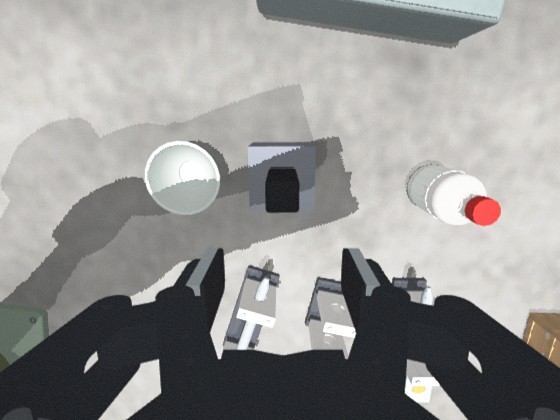

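View pics/t23.png

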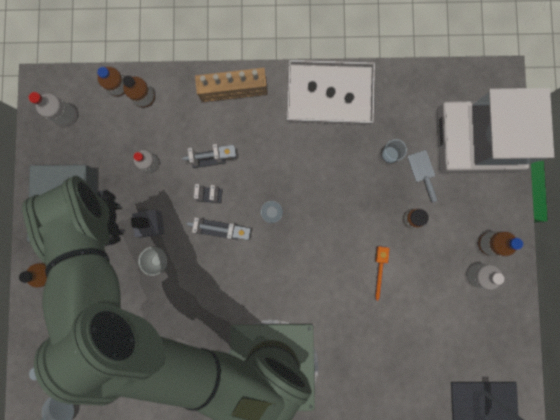

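View pics/s23c.png

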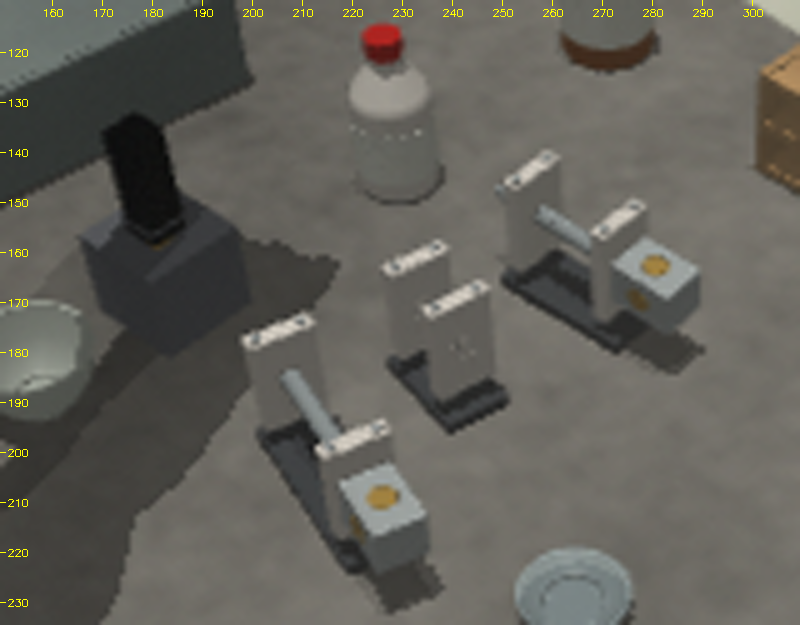

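```bash
python3 - <<'E'
from h import *
c=optics.camera("top"); crop(c["img"],175,130,265,250,6,"t24.png")
for n,m,a,H,L in(("b",[.6681,.2023],99.03,.07,.145),("c",[.4369,.172],79.86,.085,.175)):
    u=np.array([np.cos(np.radians(a)),np.sin(np.radians(a)),0]); m=np.r_[m,.06]
    print(n,proj(c,[m-u*H+[0,0,.018],m+u*(L-H),m-u*(H-.025)+[0,0,.018],m-u*(H+.025)+[0,0,.018]]).round(1))
E
```

```text
b [[225.9 150.1]
 [181.5 158.9]
 [218.  151.4]
 [233.8 148.7]]
c [[240.5 232.2]
 [186.1 223.2]
 [232.5 230.9]
 [248.5 233.6]]
```

View pics/t24.png

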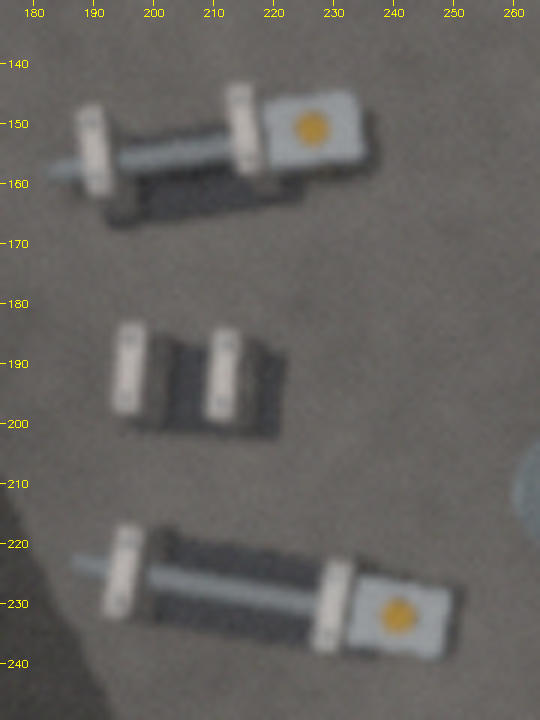

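```bash
python3 - <<'E'
from h import *
print(go([.68,.08,.2],np.radians(9.03)), go([.6,.25,.24],np.radians(9.03)))
E
```

```text
[18.08, 33.71, 5.93, -0.11, 0.03, -1.05] [12.51, 15.76, 1.97, -0.11, 0.03, -1.05]
```

```bash
python3 -m jog '[4,5,0.5,0,0,-1,8,10,1,0,0,-1,12.5,16,2,0,0,-1,14,21,3,0,0,-1,16,26,4,0,0,-1,18.1,31,5.5,0,0,-1,18.1,33.7,5.9,0,0,-1,18.1,33.7,5.9,0,0,-1,18.1,33.7,5.9,0,0,-1,18.1,33.7,5.9,0,0,-1]'; python3 - <<'E'
from h import *
c=optics.camera("wrist"); cv2.imwrite("pics/w25.png",c["img"][:,:,::-1]); crop(c["img"],230,60,340,220,4,"w25c.png")
E
```

```text
time: 42.02
position: [0.68, 0.0814, 0.2002]
ee_rot: [0.997, 0.079, -0.0, -0.001]
ft_force: [0.4, 0.4, 0.8]
finger_gap: 0.651
```

View pics/w25.png

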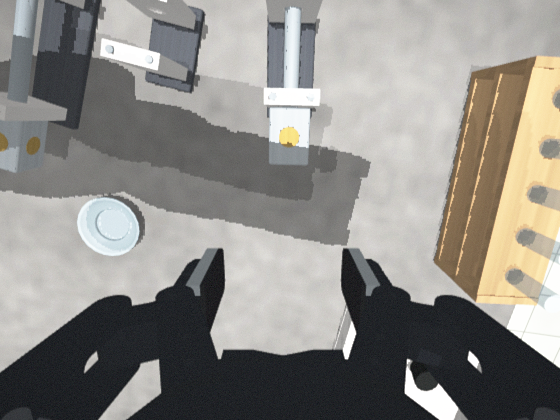

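View pics/w25c.png

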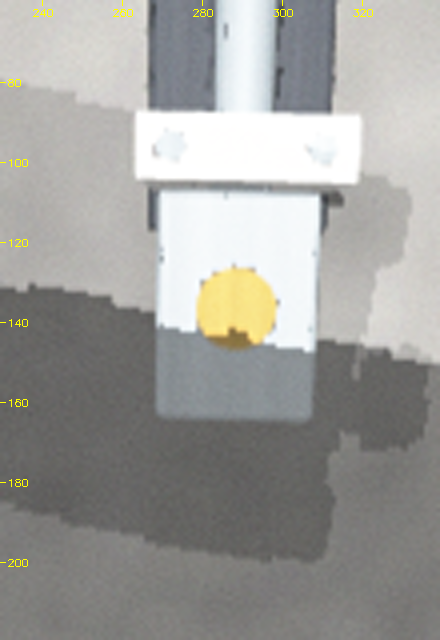

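```bash
python3 - <<'E'
from h import *
c=optics.camera("wrist"); u=np.array([np.cos(np.radians(99.03)),np.sin(np.radians(99.03)),0])
e=back(c,(289,105.5),.0975); d=back(c,(288.7,136.8),.078); b=back(c,(288,164.5),.078); print((e-d)@u,(e-b)@u,e,d)
print(go([.68,.095,.15],np.radians(9)),go([.686,.088,.05],np.radians(9)))
E
```

```text
0.025465091756331385 0.049761441118541416 [0.67297159 0.15827991 0.0975    ] [0.6772403  0.13317364 0.078     ]
[0.21, -1.37, 5.04, -0.12, 0.02, 0.05] [0.69, -0.56, 15.04, -0.12, 0.02, 0.05]
```

```bash
python3 - <<'E'
from h import *
c=optics.camera("side"); cv2.imwrite("pics/s26.png",c["img"][:,:,::-1])
print(job.job_done(), env.observe()["time"])
E
```

```text
the job is handed in; nothing more can be done
the job is handed in; nothing more can be done
```

View pics/s26.png

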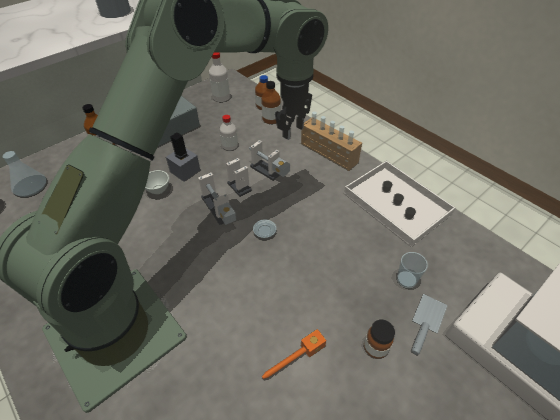

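Only the middle and long rods were on the bench. Both are threaded through their stands and pushed home against a firm stop, and the narrow stand stays empty. I rested the probe on the middle rod's disc and then the long rod's, for about 2 s each at roughly 9 to 17 N. It is back upright in its holder, and the job was handed in at about 42 s.

**Last checks:**
- **Middle rod:** in a close wrist view, the disc centre lies 25.5 mm from the ear face (25 mm is expected). The head's back edge lies 49.8 mm from it (50 mm expected).
- **Long rod:** its head, disc and tip sit within about 1 pixel (3 mm) of the home position in the top view. I did not take a close wrist view of this one.
- **Disagreement:** the top view alone put the middle rod about 1 mm less far in than the close view did, which is within the calibration error.
- **Probe:** I pressed it to about 35 N while seating it, then released it. It stands upright in the holder.
- **Bystanders:** everything visible, including the orange look-alike, stayed where it was as far as the pictures show. I saw no rod knocked aside, and the arm was clear of everything at hand-in.

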